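# Check a welding lens in the lens tester

### The job

Fit the tester for a reading and hold the welding lens in it: first put the filter slide into the slot on top of the tester's lamp head, pushed fully home, and let go of it. Then take the welding lens out of its stand by its two narrow side edges only, never touching the glass faces with the gripper, and hold it upright in the light beam, midway between the lamp and the sensor, centred on the beam and square to it. Finish while still holding it there, still and touching nothing but the gripper, and leave the other things on the table where they are.

Things in the scene. Friction and masses are not known exactly. Their poses are not given: they have to be found in the camera images.
- lens_center (a point): Centre of the welding lens, an upright plate 51 wide (its x) x 6 thick (y) x 108 high (z). Dark green glass faces +y and -y, flush in a grey plastic rim 5 wide; the narrow side edges at x = +-25.5 are matt plastic, the only place to grip. About 60 g. It starts loose in its stand's slot, foot 10 above the table, lower 34 in the stand, 74 standing free. Alike both ways round.
- lens: The same lens; origin at the middle of its foot (54 below its centre), axes as for its centre.
- lens_glass: The dark glass of the lens, 41 x 98 on both faces, origin at the middle of the lens's foot: must not be touched by the gripper.
- slide_tab (a point): Centre of the filter slide's black finger tab, 24 wide (slide's x) x 12 thick (y) x 36 high (z). Below the tab a dark collar 56 x 14 x 4, then a flat aluminium blade 40 (x) x 5 (y) x 60 long, its last 8 bevelled to 32 x 1.8. Tab centre is 22 above the collar's underside, 82 above the blade's foot. About 60 g. It starts upright in its stand's slot, foot 10 above the table.
- slide: The filter slide as a whole; origin at the middle of the blade's foot, axes as for its tab.
- slot (a point): Centre of the slot's mouth in the flat top of the lamp head, 134 above the table. Slot 44 long (tester's x) x 8.5 wide (tester's y), straight down, 64 deep. The slide is home when its collar sits on the lamp head: tab centre 22 and tab top 40 above this point. The top is 90 (x) by 70 (y); the slot is 26 from its edge on the beam side.
- beam (a point): Middle of the light path, 100 above the table. The beam runs level along this point's y: the lamp's lens barrel ends 42 away at +y, the sensor's snout 42 away at -y (42 and 34 across); x is level across the beam, z up. The gap between the heads is 100 wide, 84 between barrels, open above; the rail below has its top 18 above the table.
- tester: Lens tester, fixed: aluminium rail 100 (x) x 290 (y) with the grey lamp head and its cooling fins at +y (134 high, y from 50 to 144) and the black sensor head at -y (130 high, 76 wide, y from -116 to -50). Origin on the table under the beam's middle.
- lens_stand: Plywood block 80 (x) x 50 (y) x 44 high, fixed, with a slot 55 x 8.5, 34 deep, holding the lens; origin at the middle of its underside.
- slide_stand: The same plywood block with a slot 44 x 8.5, 34 deep, holding the filter slide.
- spray_can: Aluminium can 66 across, 160 high, standing: leave alone. Origin under its middle.
- chipping_hammer: Chipping hammer, 290 long along its x, head 160 along its y, 28 high, lying on the table: leave alone.
- wire_brush: Wire brush with a wooden back, 260 long along its x, 26 wide, 31 high, lying bristles down: leave alone.
- magnet_square: Steel magnetic welding square, 90 x 90, 22 high, lying: leave alone.
Mind the look-alikes: they are no part of the job. Of the things that look like the slide, the middle-sized one is meant.

How it is judged:
By the outcome, as a careful person would: the job done as asked, in the order asked, and still so for the second after the job is handed in, while the arm keeps its last pose, push and grip.
It also fails if it takes over 61 s, if anything falls off the work surface, if the arm or the gripper's body presses on something with over 40 N, if the wrist force passes 120 N, or if a joint passes its speed limit or range.

### The arm

A 7-joint arm with a two-finger parallel gripper is mounted at the origin on the work surface. World frame = base frame: x ahead of the robot, y to its left, z up, the work surface at z = 0. Lengths are in m, angles in degrees, forces in N, time in s.
With the tool pointing down it reaches from about 0.425 to 0.875 m from the base axis. Payload 4.7 kg.
Tool frame: the origin (TCP) lies at the very end of the fingers, on their centre line; the grasp point (between the pads) lies env.tcp_to_grasp behind it (env.tcp_to_grasp is the distance from the TCP to the grasp point, in m); z points along the fingers, x is the direction in which the jaws open and shut, and the axes are right-handed (so a half turn about z gives the same grasp; the last joint's range is limited). The gripper opens to 87 mm and grips with 3 to 60 N. Pads are 19 mm wide; open, the fingers measure 117 mm over their backs; the gripper's body (75 mm by 190 mm) begins 51 mm behind the grasp point.
Start: joints at [67.443, 18.392, -4.016, 83.108, 1.295, 78.541, -3.26], TCP at [0.258, -0.597, 0.223] pointing down, gripper open.
Joint ranges: [-163.93, 163.93], [-17.29, 119.83], [-79.2, 71.16], [3.27, 140.29], [-89.18, 269.18], [5.43, 117.66], [-154.24, 154.24]. Speed limits (degrees/s): [147.25, 147.25, 180, 180, 180, 180, 180].

### API

Orientations are given as [roll, pitch, yaw] about the fixed x, y, z axes, in that order (R = Rz(yaw) Ry(pitch) Rx(roll)).
In Python, from cell import env gives the robot as it stands. The module is installed in compiled form; this text tells all that it offers.
- The arm moves only by the tool send_rows, never from a script. Its argument "steps" is a list of rows, each a list of 3 entries, a list of its own where there are three numbers: the shift along the tool's x, y, z in m, then the turn, a rotation vector about the tool's x, y, z in rad, then the finger opening in m, from 0 to 0.087. A call has exactly 5 rows; each row is the pose to reach, as a shift and turn from the pose commanded when the call began, along the tool's axes at that moment; what a row does not reach only later rows make up. A row lasts 1/12 s, in which the tool goes at most 41.7 mm and 7.16 degrees, less where a joint would pass 70% of its speed; a pose out of reach is approached as far as the arm can. A call with a gripper value outside its range is refused whole. The fingers move at their own pace and stop on an object; "grip_force" is the grip in N (left out, the last holds). Time passes only in rows, so rows that repeat a pose let the fingers close, or fill a call up. It gives the time, the measured TCP pose, the force and the opening at its end, in the units of the state.
- env.get_obs(): the state, without advancing time (a new reading comes with each control period).
- env.read_camera(name): name is "scene" or "top"; returns a dict with "pixels" (480x640x3 uint8, red, green, blue), "fx", "fy", "cx", "cy" (pixels), "k1" (the pictures are not rectified: a ray, as slopes to the right and down, at radius r is drawn at 1 + k1 r^2 times it, then the intrinsics apply), "position" and "rotation" of the camera in the world. Camera axes: x right, y up, looking along -z (the intrinsics and any distortion apply to the point x, -y, -z); pixel columns grow to the right and rows downward; lengths in m; the calibration is good to about 2 mm. A picture is of the moment at which its call begins. There is no depth.
- env.sign_off(): hands the job in, once; it reports no verdict.
The state is a dict: "time_s": time; "qpos": joint angles; "joint_velocities": joint speeds; "effort": joint torques, N m; "tool_pos": TCP position; "tool_rot": TCP orientation; "force": force on the tool from outside, world axes, zero at the start; "wrist_torque": the same for the moment, N m; "grip_width": finger opening in m.
Only numpy, scipy, OpenCV 4.12 (cv2) and the standard library are available. Lean on these libraries where they do the work, as an engineer would, in place of code of your own. Each camera call takes 0.05 s, during which the arm holds its last target.

## Working session

There is one attempt and no reset: what is moved stays moved. The work goes in short steps, Python scripts to look and compute and a tool call to move; the robot and the scene stay as the last step left them, time stands still between calls to the robot, and variables do not carry over. Pictures are saved under pics/ and viewed, and the job is handed in when it is done.

Besides the shell and the picture viewer there is one more tool, called after "Call:" in YAML: its name, and indented under it one key for each argument. send_rows: Moves the arm, as the interface text tells. Its arguments: {"type":"object","properties":{"steps":{"type":"array"},"grip_force":{"type":"number"}},"required":["steps"]}

```bash
mkdir -p pics; ls
python3 - <<'E'
from cell import env
import cv2
print(env.get_obs()); print(env.tcp_to_grasp)
for n in ("scene","top"):
    c=env.read_camera(n)
    cv2.imwrite(f"pics/{n}0.png",c["pixels"][:,:,::-1])
    print({k:v for k,v in c.items() if k!="pixels"})
E
```

```text
pics
{'time_s': 0.0, 'qpos': array([67.44297763, 18.44215168, -4.01643604, 83.17530376,  1.29695262,
       78.53788303, -3.26107182]), 'joint_velocities': array([ 0.04104908, -0.00146901, -0.00600859,  0.08596515, -0.02599106,
       -0.04809101,  0.03177248]), 'effort': array([ 6.20803148e-04, -4.91284811e+01, -4.03308626e-01, -3.12531745e+01,
       -6.37762877e-02,  4.36411088e-02,  1.94163649e-04]), 'tool_pos': array([ 0.25751801, -0.59622344,  0.22142305]), 'tool_rot': array([ 1.79992799e+02,  1.09985686e-01, -6.66330494e+01]), 'force': array([0.32765869, 0.14519974, 0.77642102]), 'wrist_torque': array([0.04513814, 0.01003108, 0.07279296]), 'grip_width': 0.08681766982874986}
0.0187
{'fx': 471.49650226948415, 'fy': 471.49650226948415, 'cx': 316.71060966042387, 'cy': 238.58105532615954, 'k1': -0.12142163510128276, 'position': array([1.0623487 , 0.26232971, 0.88348603]), 'rotation': array([ 3.65585065e+01, -3.85729204e-02,  1.13889246e+02])}
{'fx': 615.160653765244, 'fy': 615.160653765244, 'cx': 320.1942018408582, 'cy': 246.10316337386888, 'k1': -0.07709280052114043, 'position': array([0.25407952, 0.04364237, 1.38911015]), 'rotation': array([ 1.18693104e+01, -7.59175533e-02, -9.03041138e+01])}
```

View pics/scene0.png

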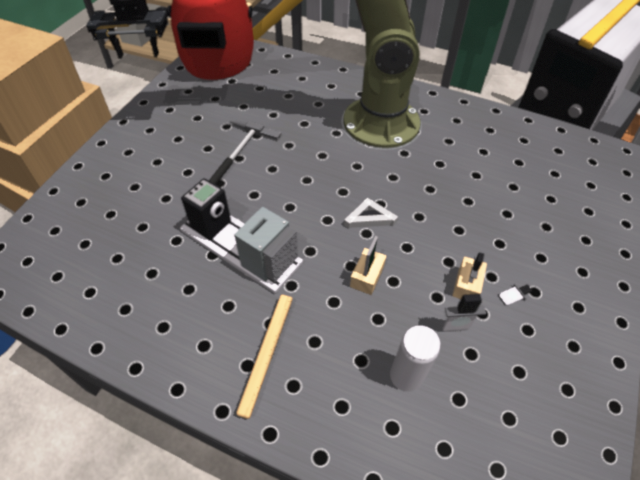

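View pics/top0.png

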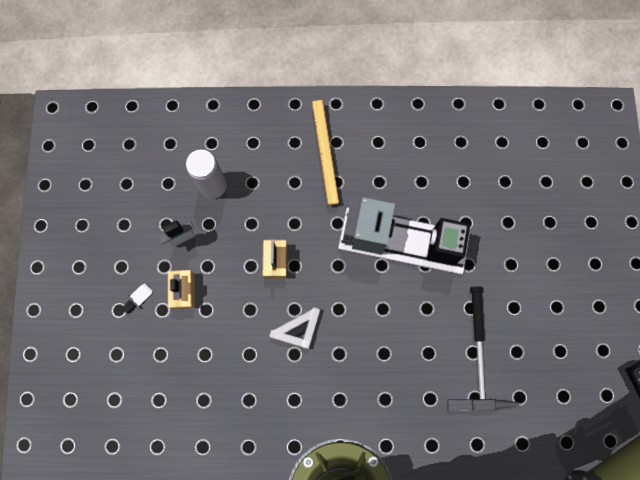

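The scene view shows the stand with the lens at about (368,262), a stand with a slide at (472,272), slide look-alikes at (465,312) and (512,295), and the tester at (240,240). The top view shows the lens stand at (274,258), the slide stand at (179,288), look-alikes at (178,234) and (138,297), and the tester at (405,235). I'll zoom in next.

```bash
cat > h.py <<'E'
import numpy as np, cv2
from scipy.spatial.transform import Rotation as R
def rotm(c): 
    r=np.array(c["rotation"]); return R.from_euler('xyz',r,degrees=True).as_matrix()
def K(c): return np.array([[c["fx"],0,c["cx"]],[0,c["fy"],c["cy"]],[0,0,1.]])
def D(c): return np.array([c["k1"],0,0,0,0.])
F=np.diag([1.,-1,-1])
def ray(c,uv):
    s=cv2.undistortPoints(np.array(uv,float).reshape(-1,1,2),K(c),D(c)).reshape(-1,2)
    d=np.c_[s,np.ones(len(s))]@F.T@rotm(c).T
    return np.array(c["position"]),d/np.linalg.norm(d,axis=1)[:,None]
def onz(c,uv,z):
    o,d=ray(c,uv); return o+d*((z-o[2])/d[:,2])[:,None]
def proj(c,P):
    M=F@rotm(c).T; t=-M@np.array(c["position"])
    return cv2.projectPoints(np.array(P,float).reshape(-1,1,3),cv2.Rodrigues(M)[0],t,K(c),D(c))[0].reshape(-1,2)
def tri(c1,u1,c2,u2):
    o1,d1=ray(c1,[u1]);o2,d2=ray(c2,[u2]);d1=d1[0];d2=d2[0]
    A=np.c_[d1,-d2];s=np.linalg.lstsq(A,o2-o1,rcond=None)[0]
    p=o1+s[0]*d1;q=o2+s[1]*d2
    return (p+q)/2,np.linalg.norm(p-q)
E
cat > crop.py <<'E'
import sys,cv2
f,x,y,w,h,k,o=sys.argv[1:]
x,y,w,h,k=map(int,(x,y,w,h,k))
i=cv2.imread(f)[y:y+h,x:x+w]
cv2.imwrite(o,cv2.resize(i,None,fx=k,fy=k,interpolation=cv2.INTER_CUBIC))
E
python3 crop.py pics/scene0.png 330 190 200 150 4 pics/s1.png
python3 crop.py pics/scene0.png 170 165 150 140 4 pics/s2.png
python3 crop.py pics/top0.png 110 200 190 125 4 pics/t1.png
python3 crop.py pics/top0.png 325 180 160 110 5 pics/t2.png
```

```text
(no output)
```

View pics/s1.png

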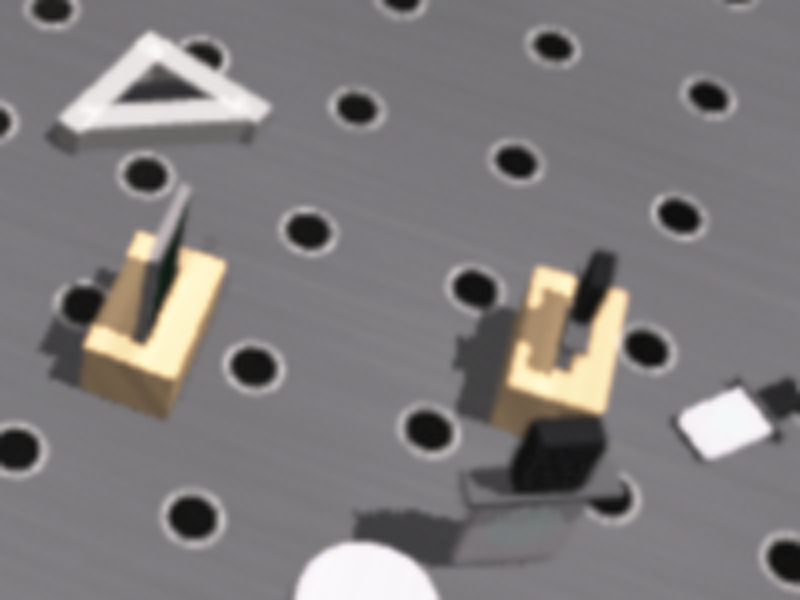

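View pics/s2.png

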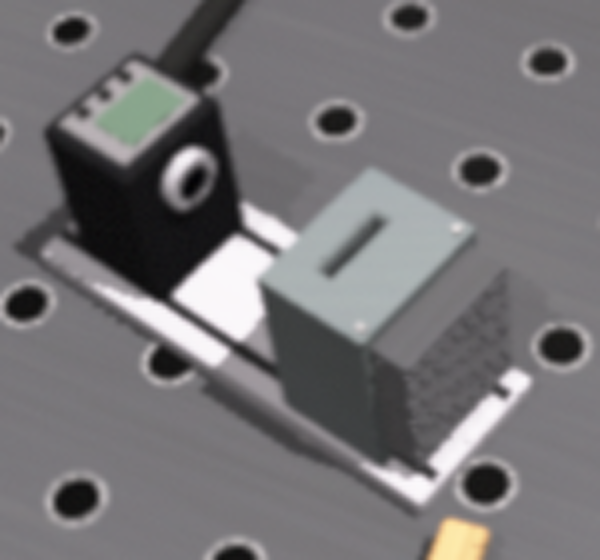

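View pics/t1.png

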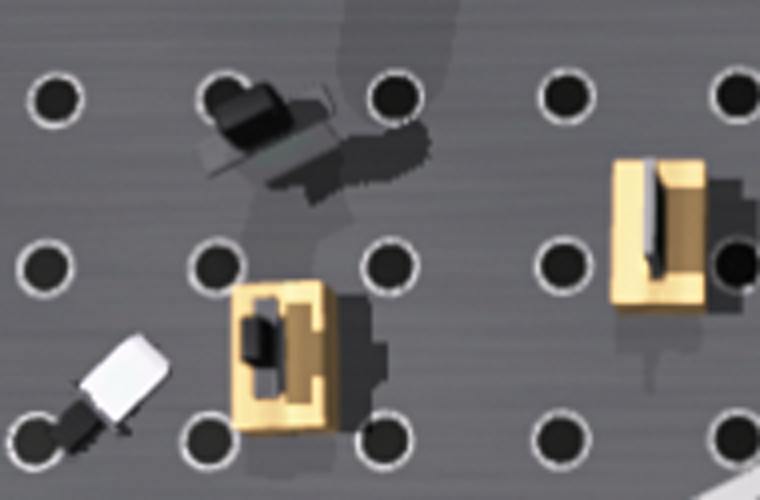

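View pics/t2.png

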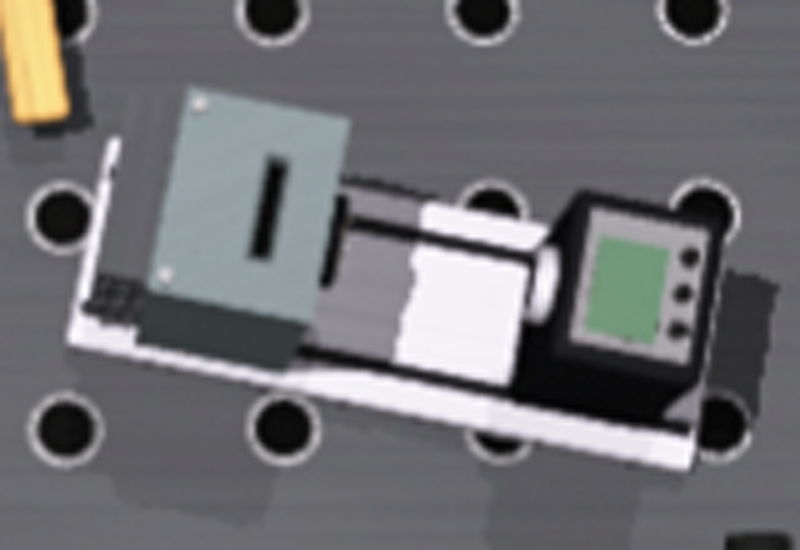

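The slide in the stand lies between a bigger standing one and a small white one, so it is the middle-sized one. Next I'll measure the slot, lamp head top, tab, stand tops and lens top in both views.

```bash
cat > m1.py <<'E'
from h import *
from cell import env
C={n:env.read_camera(n) for n in("scene","top")}
import pickle; pickle.dump(C,open("c0.pkl","wb"))
E
python3 m1.py
python3 - <<'E'
import pickle; from h import *
C=pickle.load(open("c0.pkl","rb"))
def quad(m):
    cs,_=cv2.findContours(m,cv2.RETR_EXTERNAL,cv2.CHAIN_APPROX_NONE)
    c=max(cs,key=cv2.contourArea); return c
def comp(m,minA=15):
    n,l,s,ce=cv2.connectedComponentsWithStats(m.astype(np.uint8),connectivity=8)
    return [(s[i,4],s[i,:4].tolist(),ce[i].round(2).tolist()) for i in range(1,n) if s[i,4]>=minA]
for n,(x,y,w,h) in {"scene":(230,200,75,60),"top":(345,190,60,70)}.items():
    im=C[n]["pixels"][y:y+h,x:x+w].astype(int)
    hsv=cv2.cvtColor(im.astype(np.uint8),cv2.COLOR_RGB2HSV)
    for p in ([(266,225),(252,230),(262,243),(270,230)] if n=="scene" else [(370,215),(378,222),(360,230),(385,240)]):
        print(n,p,C[n]["pixels"][p[1],p[0]])
for n,pts in {"scene":[(360,275),(380,262),(373,245),(368,262),(478,262),(474,276),(462,270),(485,280)],"top":[(265,262),(274,245),(282,255),(175,287),(178,294),(186,288),(172,300)]}.items():
    for p in pts: print(n,p,C[n]["pixels"][p[1],p[0]])
E
```

```text
scene (266, 225) [172 180 181]
scene (252, 230) [109 113 114]
scene (262, 243) [171 178 179]
scene (270, 230) [171 178 179]
top (370, 215) [152 164 168]
top (378, 222) [9 9 8]
top (360, 230) [149 162 165]
top (385, 240) [147 158 162]
scene (360, 275) [249 229 179]
scene (380, 262) [254 244 204]
scene (373, 245) [172 164 167]
scene (368, 262) [64 64 64]
scene (478, 262) [24 22 23]
scene (474, 276) [116 113 115]
scene (462, 270) [164 136 104]
scene (485, 280) [149 145 147]
top (265, 262) [251 237 178]
top (274, 245) [53 48 40]
top (282, 255) [156 126  85]
top (175, 287) [16 17 17]
top (178, 294) [112 111 117]
top (186, 288) [156 126  85]
top (172, 300) [250 230 167]
```

```bash
cat > m2.py <<'E'
import pickle; from h import *
def up(C,n,x,y,w,h,k=8):
    return cv2.resize(C[n]["pixels"][y:y+h,x:x+w],None,fx=k,fy=k,interpolation=cv2.INTER_CUBIC).astype(int)
def tofull(p,x,y,k=8): return (np.array(p,float)+.5)/k-.5+np.array([x,y])
def big(m,seed=None):
    m=m.astype(np.uint8)
    n,l,s,ce=cv2.connectedComponentsWithStats(m)
    i=1+np.argmax(s[1:,4]) 
    return (l==i).astype(np.uint8),ce[i],s[i]
def ngon(m,N=4):
    c=max(cv2.findContours(m,cv2.RETR_EXTERNAL,cv2.CHAIN_APPROX_NONE)[0],key=cv2.contourArea)
    return cv2.approxPolyN(c,N,None,-1,False).reshape(-1,2)
E
python3 - <<'E'
from m2 import *
C=pickle.load(open("c0.pkl","rb"))
out={}
for n,(x,y,w,h) in {"scene":(230,200,75,60),"top":(345,190,60,70)}.items():
    im=up(C,n,x,y,w,h)
    g=im[:,:,1]; m=(g>(150 if n=="scene" else 128))&(im[:,:,1]-im[:,:,0]>3)&(g<210)
    m,_,s=big(m)
    m=cv2.morphologyEx(m,cv2.MORPH_OPEN,np.ones((9,9)))
    m,_,_=big(m)
    c=cv2.findContours(m,cv2.RETR_EXTERNAL,cv2.CHAIN_APPROX_NONE)[0]
    c=max(c,key=cv2.contourArea); fill=np.zeros_like(m); cv2.drawContours(fill,[cv2.convexHull(c)],-1,1,-1)
    q=ngon(fill)
    er=cv2.erode(fill,np.ones((41,41)))
    sl,ce,s2=big((er>0)&(g<(110 if n=="scene" else 85)))
    rect=cv2.minAreaRect(max(cv2.findContours(sl,0,1)[0],key=cv2.contourArea))
    Q=tofull(q,x,y);S=tofull([ce],x,y)
    print(n,Q.round(1).tolist(),S,rect[1][0]/8,rect[1][1]/8)
    P=onz(C[n],Q,.134); print(P.round(4)[:,:2].tolist(),"mean",P.mean(0).round(4), "sides",np.linalg.norm(P-np.roll(P,1,0),axis=1).round(4))
    print("slot",onz(C[n],S,.134).round(4)); out[n]=(Q,S)
    bx=tofull(cv2.boxPoints(rect),x,y); PB=onz(C[n],bx,.134); print("slotbox",PB.round(4)[:,:2].tolist())
    v=im.astype(np.uint8)[:,:,::-1].copy(); cv2.polylines(v,[q],True,(0,0,255),1); v[sl>0]=(255,0,0); cv2.imwrite(f"pics/q_{n}.png",v)
print("slot tri",tri(C["scene"],out["scene"][1][0],C["top"],out["top"][1][0]))
for q in out["scene"][0]:
    for r in out["top"][0]:
        p,d=tri(C["scene"],q,C["top"],r)
        if d<.012: print(p.round(4),d.round(4))
E
```

```text
Traceback (most recent call last):
  File "m2.py", line 12, in ngon
    return cv2.approxPolyN(c,N,None,-1,False).reshape(-1,2)
           ~~~~~~~~~~~~~~~^^^^^^^^^^^^^^^^^^^
cv2.error: OpenCV(4.12.0) /io/opencv/modules/imgproc/src/approx.cpp:983: error: (-215:Assertion failed) isContourConvex(_curve) in function 'approxPolyN'
```

```bash
sed -i 's/-1,False)/-1,True)/' m2.py
cat > lamp.py <<'E'
from m2 import *
C=pickle.load(open("c0.pkl","rb"))
out={}
for n,(x,y,w,h) in {"scene":(230,200,75,60),"top":(345,190,60,70)}.items():
    im=up(C,n,x,y,w,h)
    g=im[:,:,1]; m=(g>(150 if n=="scene" else 128))&(im[:,:,1]-im[:,:,0]>3)&(g<210)
    m,_,s=big(m)
    m=cv2.morphologyEx(m,cv2.MORPH_OPEN,np.ones((9,9)))
    m,_,_=big(m)
    c=cv2.findContours(m,cv2.RETR_EXTERNAL,cv2.CHAIN_APPROX_NONE)[0]
    c=max(c,key=cv2.contourArea); fill=np.zeros_like(m); cv2.drawContours(fill,[cv2.convexHull(c)],-1,1,-1)
    q=ngon(fill).astype(np.int32)
    er=cv2.erode(fill,np.ones((41,41)))
    sl,ce,s2=big((er>0)&(g<(110 if n=="scene" else 85)))
    rect=cv2.minAreaRect(max(cv2.findContours(sl,0,1)[0],key=cv2.contourArea))
    Q=tofull(q,x,y);S=tofull([ce],x,y)
    print(n,Q.round(1).tolist(),S,rect[1][0]/8,rect[1][1]/8)
    P=onz(C[n],Q,.134); print(P.round(4)[:,:2].tolist(),"mean",P.mean(0).round(4), "sides",np.linalg.norm(P-np.roll(P,1,0),axis=1).round(4))
    print("slot",onz(C[n],S,.134).round(4)); out[n]=(Q,S)
    bx=tofull(cv2.boxPoints(rect),x,y); PB=onz(C[n],bx,.134); print("slotbox",PB.round(4)[:,:2].tolist())
    v=im.astype(np.uint8)[:,:,::-1].copy(); cv2.polylines(v,[q],True,(0,0,255),1); v[sl>0]=(255,0,0); cv2.imwrite(f"pics/q_{n}.png",v)
print("slot tri",tri(C["scene"],out["scene"][1][0],C["top"],out["top"][1][0]))
for q in out["scene"][0]:
    for r in out["top"][0]:
        p,d=tri(C["scene"],q,C["top"],r)
        if d<.012: print(p.round(4),d.round(4))
E
python3 lamp.py
```

```text
scene [[288.3, 221.6], [259.7, 250.2], [233.6, 233.9], [261.7, 205.8]] [[258.07600287 226.16679799]] 3.0935919284820557 19.18027114868164
[[0.538, -0.0326], [0.6247, -0.0524], [0.6109, -0.1191], [0.5226, -0.102]] mean [ 0.574  -0.0765  0.134 ] sides [0.0711 0.089  0.0681 0.0899]
slot [[ 0.5735 -0.0833  0.134 ]]
slotbox [[0.5928, -0.0911], [0.5508, -0.0825], [0.554, -0.0757], [0.5959, -0.0844]]
top [[394.9, 203.2], [386.9, 244.1], [353.7, 237.4], [361.8, 196.6]] [[378.24724702 221.46825397]] 4.2434916496276855 20.131296157836914
[[0.61, -0.1183], [0.5215, -0.0988], [0.536, -0.0296], [0.6249, -0.0483]] mean [ 0.5731 -0.0738  0.134 ] sides [0.0716 0.0906 0.0708 0.0908]
slot [[ 0.5702 -0.0819  0.134 ]]
slotbox [[0.55, -0.0731], [0.5929, -0.0821], [0.5911, -0.0909], [0.5483, -0.0818]]
slot tri (array([ 0.57141518, -0.0833155 ,  0.13130979]), np.float64(0.0025117280139074247))
[ 0.5369 -0.0313  0.133 ] 0.0034
[ 0.5484 -0.1109  0.002 ] 0.0062
[ 0.6252 -0.0499  0.1356] 0.0036
[ 0.6104 -0.1189  0.1334] 0.001
[ 0.5222 -0.1004  0.1339] 0.0033
[ 0.5964 -0.0458  0.2383] 0.011
```

Run:
```python
from m2 import *
C=pickle.load(open("c0.pkl","rb"))
a=[]
for n,(x,y,w,h) in {"scene":(452,245,40,50),"top":(160,262,40,50)}.items():
    im=np.clip(up(C,n,x,y,w,h,10),0,255)
    im=(255*(im/255.)**.5).astype(np.uint8); a.append(im[:,:,::-1])
cv2.imwrite("pics/z1.png",np.hstack(a))
a=[]
for n,(x,y,w,h) in {"scene":(346,230,44,65),"top":(256,232,40,65)}.items():
    im=np.clip(up(C,n,x,y,w,h,9),0,255)
    im=(255*(im/255.)**.5).astype(np.uint8); a.append(im[:,:,::-1])
cv2.imwrite("pics/z2.png",np.hstack(a))
```

```text
(no output)
```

View pics/z1.png

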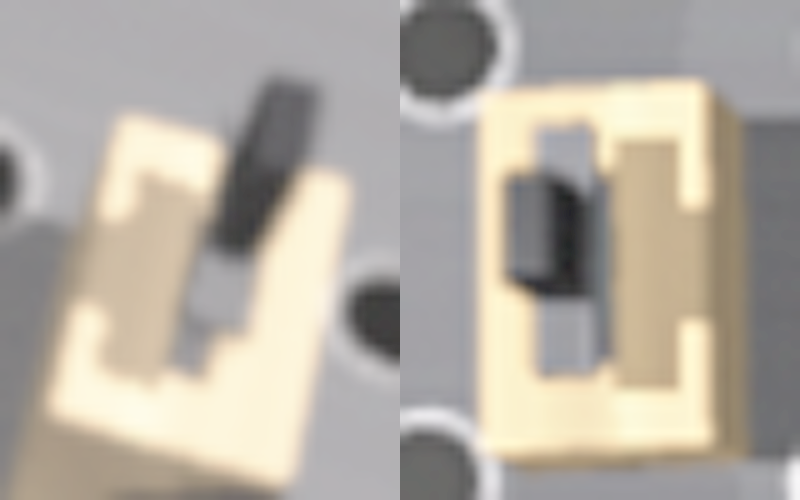

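View pics/z2.png

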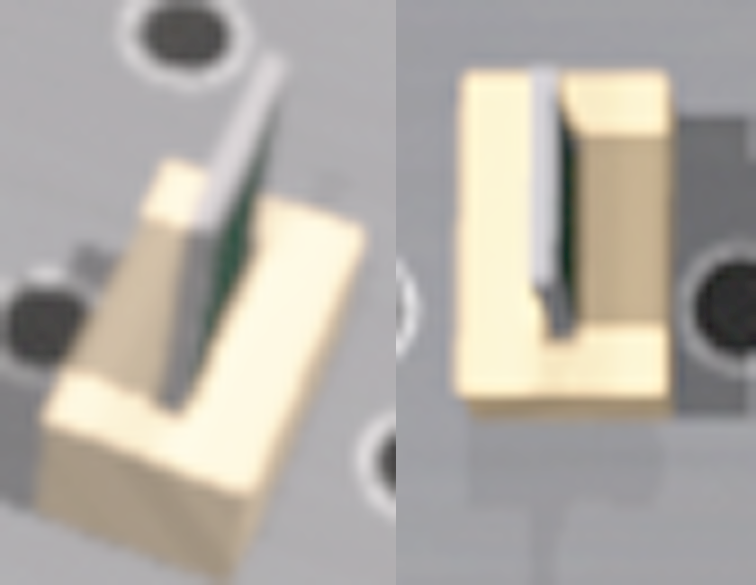

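Run:
```python
from m2 import *
C=pickle.load(open("c0.pkl","rb"))
def axes(P):
    # P 4 points in order; return mean and yaw of long axis
    e=[P[(i+1)%4]-P[i] for i in range(4)]
    L=[np.linalg.norm(v) for v in e]
    i=0 if L[0]+L[2]>L[1]+L[3] else 1
    d=e[i][:2]/L[i]-e[(i+2)%4][:2]/L[(i+2)%4]
    return P.mean(0).round(4),np.degrees(np.arctan2(d[1],d[0])).round(2),np.round(L,4)
boxes={"slide_stand":{"scene":(446,245,50,60),"top":(160,262,40,50)},"lens_stand":{"scene":(342,230,50,70),"top":(256,232,40,52)}}
for s,b in boxes.items():
    res={}
    for n,(x,y,w,h) in b.items():
        im=up(C,n,x,y,w,h); m=(im[:,:,0]>205)&(im[:,:,0]-im[:,:,2]>25)
        m=cv2.morphologyEx(m.astype(np.uint8),cv2.MORPH_OPEN,np.ones((5,5)))
        k,l,st,_=cv2.connectedComponentsWithStats(m)
        m=np.isin(l,[i for i in range(1,k) if st[i,4]>150]).astype(np.uint8)
        pts=np.argwhere(m)[:,::-1].astype(np.int32).reshape(-1,1,2); hull=cv2.convexHull(pts)
        q=cv2.approxPolyN(hull,4,None,-1,True).reshape(-1,2)
        Q=tofull(q,x,y);P=onz(C[n],Q,.044);print(s,n,Q.round(1).tolist(),axes(P)); res[n]=Q
        v=im.clip(0,255).astype(np.uint8)[:,:,::-1].copy(); cv2.polylines(v,[q.astype(np.int32)],True,(0,0,255),1);cv2.imwrite(f"pics/st_{s}_{n}.png",v)
    for a in res["scene"]:
        for c in res["top"]:
            p,d=tri(C["scene"],a,C["top"],c)
            if d<.006: print("   ",p.round(4),d.round(4))
# tab top
for n,(x,y,w,h),(lo,hi) in [("top",(166,272,16,24),None or (33,75)),("scene",(470,249,18,24),(33,75))]:
    im=C[n]["pixels"][y:y+h,x:x+w,1].astype(int); print(n); print("\n".join(" ".join(f"{v:3d}" for v in r) for r in im))
```

```text
slide_stand scene [[480.6, 293.1], [456.3, 286.4], [463.7, 255.6], [487.4, 262.9]] (array([0.445 , 0.3512, 0.044 ]), np.float64(-177.79), array([0.0514, 0.0837, 0.0531, 0.0809]))
slide_stand top [[167.2, 307.3], [167.2, 270.4], [189.9, 269.7], [190.4, 305.9]] (array([0.4431, 0.3539, 0.044 ]), np.float64(2.67), array([0.0823, 0.051 , 0.0809, 0.0515]))
    [0.4833 0.3799 0.0439] 0.0028
    [0.4855 0.3293 0.0403] 0.0036
    [0.4702 0.3149 0.1266] 0.0044
    [0.4041 0.3247 0.0435] 0.0033
    [0.4012 0.3773 0.0421] 0.0017
    [0.4688 0.3627 0.1271] 0.0044
lens_stand scene [[373.7, 285.1], [350.6, 276.2], [364.1, 247.2], [386.4, 255.1]] (array([0.5133, 0.1411, 0.044 ]), np.float64(-179.79), array([0.0519, 0.0815, 0.0518, 0.0824]))
lens_stand top [[285.3, 275.3], [262.3, 275.3], [263.1, 239.8], [285.4, 239.8]] (array([0.5115, 0.1433, 0.044 ]), np.float64(-0.13), array([0.0509, 0.0805, 0.0502, 0.0805]))
    [0.5527 0.1677 0.0411] 0.0018
    [0.5524 0.1166 0.0423] 0.0033
    [0.4716 0.1164 0.0435] 0.0031
    [0.4717 0.1678 0.0435] 0.0022
top
185 206 231 234 230 229 231 233 235 235 234 233 233
[... 2518 characters left out ...]
  26  20  20  18  22  40 100 177 222 226 218 182 139
156 172 164 102  41  23  18  18  19  23  63 132 202 232 237 231 196 144
149 149 140  86  35  22  19  19  19  43  98 169 221 235 238 231 191 141
146 134 114  68  29  19  18  18  27  72 142 206 231 237 237 226 181 137
142 116  82  45  24  19  17  18  43 105 179 225 235 238 237 220 170 134
139 107  70  39  22  18  18  27  71 143 208 232 237 238 235 209 157 129
137 101  70  47  29  23  24  50 113 184 226 235 237 238 233 202 149 128
132  98  88  77  56  46  48  81 152 216 233 236 238 238 231 192 147 137
123  98 107 105  90  85  84 114 179 227 235 236 237 237 226 187 155 155
115  98 111 114 110 108 110 135 194 230 235 236 237 236 223 187 156 142
```

Run:
```python
from m2 import *
C=pickle.load(open("c0.pkl","rb"))
t=(171.83,283.8);s=(479.9,257.2)
print(tri(C["scene"],s,C["top"],t), onz(C["top"],[t],.11),onz(C["scene"],[s],.11))
# lens top face ends
im={n:C[n]["pixels"].astype(int) for n in C}
print("top"); print("\n".join(f"{y} "+" ".join(f"{v:3d}" for v in im['top'][y,266:282,1]) for y in range(236,272)))
print("scene"); print("\n".join(f"{y} "+" ".join(f"{v:3d}" for v in im['scene'][y,362:382,1]) for y in range(232,260)))
```

```text
(array([0.44398131, 0.35229547, 0.10682178]), np.float64(0.003994072390312218)) [[0.44331035 0.35356178 0.11      ]] [[0.44711486 0.34995441 0.11      ]]
top
236 101 101 101 101 100 101 100 100 100 101 100 100 100 100 101 101
237  99  99 100 100 100  99 100 100 101 101 100 100 100 101  99 100
238  98  99  99  98  99 101 102 102 100 100  99  99 100 100 100 100
239 121 121 121 122 127 136 137 131 117 119 118 117 117 118 119 120
240 199 199 199 199 195 177 174 164 154 179 177 177 178 180 185 191
241 239 239 239 240 233 182 175 163 167 222 220 219 220 223 229 234
242 238 239 238 239 233 182 170 144 147 222 221 219 220 224 228 232
243 237 237 237 238 232 182 166 122 117 204 220 219 220 223 227 232
244 236 237 237 238 232 182 166 120  76 162 217 220 221 224 228 232
245 237 237 238 238 232 182 166 120  48 117 193 217 220 223 229 234
246 237 237 238 239 232 184 167 121  31  59 131 182 189 192 198 206
247 237 237 238 239 232 182 168 122  29  31  75 111 117 119 123 129
248 237 237 238 239 232 183 169 122  28  20  62 103 109 112 115 120
249 238 237 238 239 233 183 168 122  28  17  59 104 112 11
[... 3163 characters left out ...]
 112 133 132 125 123 118 113
252 191 231 242 244 241 222 193 178 152 100  52  39  89 156 180 169 158 148 130 118
253 203 229 237 242 238 212 185 168 127  72  39  40 102 178 212 217 219 211 187 166
254 164 181 199 225 222 188 168 147  99  51  33  47 116 195 223 231 237 239 237 233
255 142 148 157 169 153 126 116 105  68  37  32  55 126 200 227 237 242 245 245 245
256 142 145 147 138 107  80  75  70  49  32  31  54 122 196 228 240 244 245 246 246
257 143 146 143 130  96  70  65  57  40  32  32  52 117 196 233 242 244 245 246 245
258 145 145 140 123  89  69  63  52  36  30  34  62 135 217 239 244 245 246 246 245
259 145 144 137 116  85  68  64  51  36  31  37  87 172 234 245 246 246 246 245 245
```

Run:
```python
from m2 import *
C=pickle.load(open("c0.pkl","rb"))
t=(271.9,250.95);s=(371.8,245.3)
print(tri(C["scene"],s,C["top"],t), onz(C["top"],[t],.118),onz(C["scene"],[s],.118))
print(tri(C["scene"],(375.7,236),C["top"],(272,238.9)),tri(C["scene"],(367.6,254.4),C["top"],(271.8,263)))
```

```text
(array([0.51197672, 0.14143874, 0.11603273]), np.float64(0.002368859979026598)) [[0.51128924 0.14243476 0.118     ]] [[0.51370311 0.14060958 0.118     ]]
(array([0.52558904, 0.14319923, 0.16590817]), np.float64(0.009085344741782108)) (array([0.49761379, 0.13917836, 0.06232879]), np.float64(0.015554136122361187))
```

```bash
cat > plan.py <<'E'
import sys,numpy as np
from scipy.spatial.transform import Rotation as R
def step(p,q,tilt=None):
    """p,q=(x,y,z,yaw) tool down: shift, turn in tool axes of p"""
    M=R.from_euler('xyz',[180,0,p[3]],degrees=True); N=R.from_euler('xyz',[180,0,q[3]],degrees=True)
    return M.inv().apply(np.array(q[:3])-np.array(p[:3])).round(4).tolist(),(M.inv()*N).as_rotvec().round(4).tolist()
def goto(q):
    from cell import env
    o=env.get_obs(); M=R.from_euler('xyz',o['tool_rot'],degrees=True); N=R.from_euler('xyz',[180,0,q[3]],degrees=True)
    print("pos",np.round(o['tool_pos'],4),np.round(o['tool_rot'],2),"t",round(o['time_s'],2),"w",round(o['grip_width'],4),"F",np.round(o['force'],1))
    print("shift",M.inv().apply(np.array(q[:3])-o['tool_pos']).round(4).tolist(),"turn",(M.inv()*N).as_rotvec().round(4).tolist())
if __name__=="__main__":
    goto([float(v) for v in sys.argv[1:5]])
E
python3 - <<'E'
from plan import *
W=[(.2575,-.596,.2214,-66.6),(.34,-.50,.30,-50),(.48,-.36,.30,-22),(.56,-.18,.30,8),(.58,.02,.30,38),(.52,.20,.28,68),(.447,.352,.20,92.4)]
for a,b in zip(W,W[1:]): print(step(a,b))
E
```

```text
([-0.0553, -0.1138, -0.0786], [-0.0, 0.0, -0.2897])
([-0.0173, -0.1972, -0.0], [0.0, 0.0, -0.4887])
([0.0067, -0.1969, -0.0], [0.0, 0.0, -0.5236])
([0.0476, -0.1953, -0.0], [0.0, 0.0, -0.5236])
([0.0635, -0.1788, 0.02], [0.0, 0.0, -0.5236])
([0.1136, -0.1246, 0.08], [0.0, 0.0, -0.4259])
```

Call:
send_rows:
  steps:
    - [[-0.011,-0.023,-0.016],[0,0,-0.058],0.087]
    - [[-0.022,-0.046,-0.032],[0,0,-0.116],0.087]
    - [[-0.033,-0.068,-0.047],[0,0,-0.174],0.087]
    - [[-0.044,-0.091,-0.063],[0,0,-0.232],0.087]
    - [[-0.055,-0.114,-0.079],[0,0,-0.29],0.087]

```text
time_s: 0.62
tool_pos: [0.3417, -0.4995, 0.3027]
tool_rot: [180.0, -0.0, -49.8]
force: [-0.2, 0.3, -0.2]
grip_width: 0.0873
```

Call:
send_rows:
  steps:
    - [[-0.0035,-0.039,0],[0,0,-0.098],0.087]
    - [[-0.007,-0.079,0],[0,0,-0.196],0.087]
    - [[-0.0105,-0.118,0],[0,0,-0.293],0.087]
    - [[-0.014,-0.158,0],[0,0,-0.391],0.087]
    - [[-0.0175,-0.197,0],[0,0,-0.489],0.087]

```text
time_s: 1.03
tool_pos: [0.4818, -0.3586, 0.3023]
tool_rot: [180.0, -0.1, -21.6]
force: [-0.0, -1.1, -0.0]
grip_width: 0.0868
```

Call:
send_rows:
  steps:
    - [[0.0015,-0.039,0],[0,0,-0.105],0.087]
    - [[0.003,-0.079,0],[0,0,-0.21],0.087]
    - [[0.004,-0.118,0],[0,0,-0.314],0.087]
    - [[0.0055,-0.158,0],[0,0,-0.419],0.087]
    - [[0.007,-0.197,0],[0,0,-0.524],0.087]

```text
time_s: 1.45
tool_pos: [0.5612, -0.1782, 0.3022]
tool_rot: [180.0, -0.0, 8.4]
force: [1.4, -0.0, -0.6]
grip_width: 0.0869
```

Call:
send_rows:
  steps:
    - [[0.0095,-0.039,0],[0,0,-0.105],0.087]
    - [[0.019,-0.078,0],[0,0,-0.21],0.087]
    - [[0.0285,-0.117,0],[0,0,-0.314],0.087]
    - [[0.038,-0.156,0],[0,0,-0.419],0.087]
    - [[0.0475,-0.195,0],[0,0,-0.524],0.087]

```text
time_s: 1.87
tool_pos: [0.5801, 0.0214, 0.3022]
tool_rot: [179.9, -0.0, 38.4]
force: [1.0, -0.4, -0.2]
grip_width: 0.0869
```

Call:
send_rows:
  steps:
    - [[0.0125,-0.036,0.004],[0,0,-0.105],0.087]
    - [[0.025,-0.072,0.008],[0,0,-0.21],0.087]
    - [[0.038,-0.107,0.012],[0,0,-0.314],0.087]
    - [[0.051,-0.143,0.016],[0,0,-0.419],0.087]
    - [[0.0635,-0.179,0.02],[0,0,-0.524],0.087]

```text
time_s: 2.28
tool_pos: [0.5189, 0.201, 0.2819]
tool_rot: [179.9, 0.0, 68.4]
force: [1.3, 0.4, 0.4]
grip_width: 0.0868
```

Call:
send_rows:
  steps:
    - [[0.028,-0.031,0.02],[0,0,-0.107],0.087]
    - [[0.057,-0.062,0.04],[0,0,-0.213],0.087]
    - [[0.085,-0.093,0.06],[0,0,-0.32],0.087]
    - [[0.1136,-0.1246,0.08],[0,0,-0.426],0.087]
    - [[0.1136,-0.1246,0.08],[0,0,-0.426],0.087]

```text
time_s: 2.7
tool_pos: [0.442, 0.3554, 0.2002]
tool_rot: [-179.9, -0.1, 93.2]
force: [-1.1, 0.6, -0.0]
grip_width: 0.0869
```

```bash
cat > look.py <<'E'
import sys
from m2 import *
from cell import env
tag=sys.argv[1]
o=env.get_obs(); 
C={n:env.read_camera(n) for n in("scene","top")}
pickle.dump((C,o),open(f"c_{tag}.pkl","wb"))
Rm=R.from_euler('xyz',o['tool_rot'],degrees=True)
p=o['tool_pos']; a=[]
w=o['grip_width']/2
for n in C:
    c=C[n]; uv=proj(c,[p,p+Rm.apply([w,0,0]),p-Rm.apply([w,0,0])])
    print(n,uv.round(1).tolist())
    u0=uv[0]
    x=int(np.clip(u0[0]-40,0,560));y=int(np.clip(u0[1]-50,0,380))
    im=np.clip(up(C,n,x,y,80,100,5),0,255)
    im=(255*(im/255.)**.6).astype(np.uint8)[:,:,::-1].copy()
    if len(sys.argv)>2:
        for q,cl in zip(uv,[(0,0,255),(0,255,0),(0,255,0)]): cv2.circle(im,tuple(int(v) for v in (q-[x,y]+.5)*5),3,cl,-1)
    print(n,"origin",x,y); a.append(im)
cv2.imwrite(f"pics/{tag}.png",np.hstack(a))
E
python3 look.py a m
```

```text
scene [[496.5, 228.8], [519.4, 235.4], [473.8, 222.3]]
scene origin 456 178
top [[160.1, 277.8], [138.2, 279.0], [182.1, 276.5]]
top origin 120 227
```

View pics/a.png

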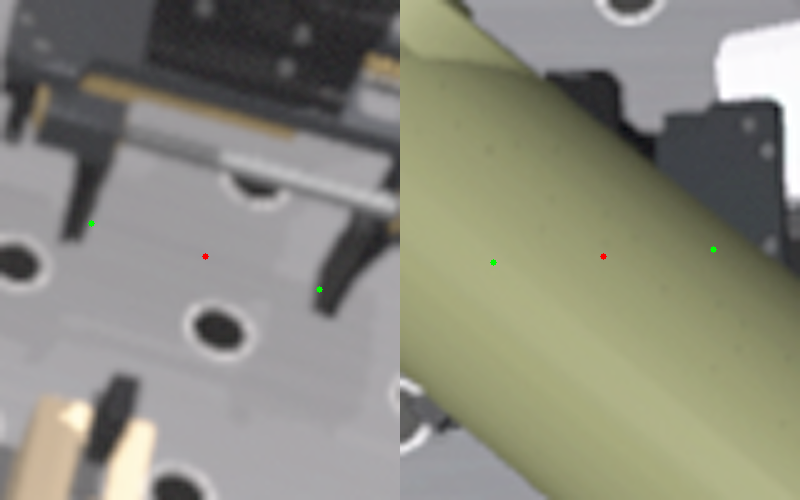

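Run:
```python
from m2 import *
C,o=pickle.load(open("c_a.pkl","rb")); c=C["scene"]; x,y=456,178
Rm=R.from_euler('xyz',o['tool_rot'],degrees=True); p=o['tool_pos']; w=o['grip_width']/2
im=np.clip(up(C,"scene",x,y,80,100,9),0,255); im=(255*(im/255.)**.6).astype(np.uint8)[:,:,::-1].copy()
for s in (1,-1):
  for t in(.0095,-.0095):
    for z in (0,-.02):
        q=proj(c,[p+Rm.apply([s*w,t,z])])[0]; cv2.circle(im,tuple(int(v) for v in (q-[x,y]+.5)*9),2,(0,0,255) if z==0 else (0,255,0),-1)
cv2.imwrite("pics/a2.png",im[100:600])
```

```text
(no output)
```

View pics/a2.png

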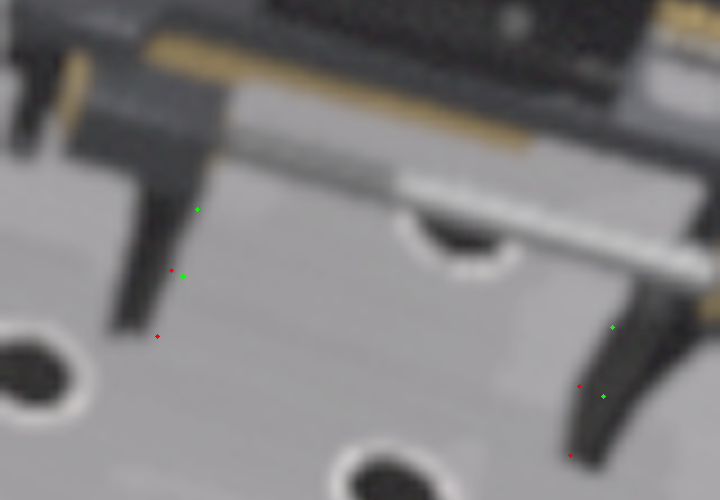

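```bash
python3 plan.py .445 .352 .130 92.4
```

```text
pos [0.4422 0.3548 0.2004] [-1.7983e+02 -3.0000e-02  9.3030e+01] t 2.8 w 0.087 F [-0.5  1.   0.4]
shift [-0.003, 0.0028, 0.0704] turn [-0.003, -0.0006, 0.011]
```

Call:
send_rows:
  steps:
    - [[-0.001,0.001,0.015],[0,0,0.005],0.087]
    - [[-0.002,0.002,0.03],[0,0,0.011],0.087]
    - [[-0.003,0.003,0.05],[-0.003,0,0.011],0.087]
    - [[-0.003,0.003,0.07],[-0.003,0,0.011],0.087]
    - [[-0.003,0.003,0.07],[-0.003,0,0.011],0.087]

```text
time_s: 3.22
tool_pos: [0.4492, 0.3451, 0.1285]
tool_rot: [-179.9, 0.2, 91.8]
force: [-0.4, -1.1, -0.3]
grip_width: 0.0868
```

```bash
python3 look.py b m;python3 plan.py .445 .352 .079 92.4
```

```text
scene [[479.9, 251.9], [501.3, 258.7], [458.7, 245.2]]
scene origin 439 201
top [[173.9, 279.7], [153.2, 280.4], [194.6, 279.0]]
top origin 133 229
pos [0.4505 0.3472 0.1319] [1.7984e+02 4.0000e-02 9.1810e+01] t 3.32 w 0.0871 F [0.9 0.7 0.6]
shift [0.005, -0.0055, 0.0529] turn [0.0028, 0.0007, -0.0103]
```

View pics/b.png

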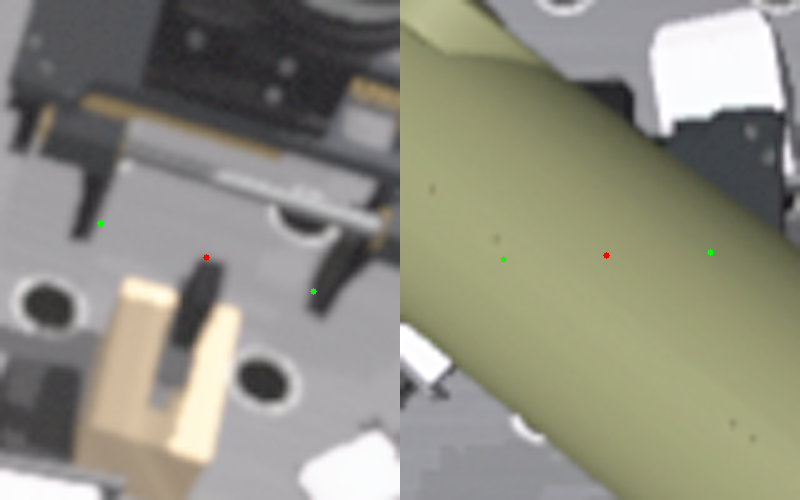

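Call:
send_rows:
  steps:
    - [[0.003,-0.005,0],[0,0,-0.01],0.087]
    - [[0.003,-0.005,0],[0,0,-0.01],0.087]
    - [[0.003,-0.005,0],[0,0,-0.01],0.087]
    - [[0.003,-0.005,0],[0,0,-0.01],0.087]
    - [[0.003,-0.005,0],[0,0,-0.01],0.087]

```text
time_s: 3.73
tool_pos: [0.4453, 0.3508, 0.132]
tool_rot: [179.8, -0.0, 92.4]
force: [-0.4, 0.5, 0.3]
grip_width: 0.0871
```

```bash
python3 plan.py .445 .352 .079 92.4;python3 plan.py .445 .352 .079 92.4
python3 - <<'E'
from cell import env
for i in range(4): env.read_camera("scene"); o=env.get_obs(); print(o['tool_pos'].round(4),o['tool_rot'].round(2))
E
```

```text
pos [0.4453 0.3508 0.132 ] [179.78  -0.    92.41] t 3.73 w 0.0871 F [-0.4  0.5  0.3]
shift [0.0012, -0.0005, 0.053] turn [0.0039, -0.0, 0.0003]
pos [0.4453 0.3508 0.132 ] [179.78  -0.    92.41] t 3.73 w 0.0871 F [-0.4  0.5  0.3]
shift [0.0012, -0.0005, 0.053] turn [0.0039, -0.0, 0.0003]
[0.4453 0.3507 0.1319] [179.79   0.    92.41]
[0.4452 0.3507 0.1317] [179.81   0.    92.41]
[0.4451 0.3507 0.1316] [179.82   0.    92.41]
[0.4451 0.3506 0.1315] [1.7983e+02 1.0000e-02 9.2410e+01]
```

Settled. Going down over the tab.

Call:
send_rows:
  steps:
    - [[0.001,0,0.013],[0.003,0,0],0.087]
    - [[0.001,0,0.026],[0.003,0,0],0.087]
    - [[0.001,0,0.039],[0.003,0,0],0.087]
    - [[0.001,0,0.052],[0.003,0,0],0.087]
    - [[0.001,0,0.052],[0.003,0,0],0.087]

```text
time_s: 4.35
tool_pos: [0.4431, 0.3499, 0.0755]
tool_rot: [-179.7, 0.2, 92.4]
force: [-0.3, -0.5, -0.5]
grip_width: 0.0868
```

```bash
python3 look.py c m;python3 plan.py .445 .352 .079 92.4
```

```text
scene [[475.7, 265.1], [496.1, 271.5], [455.4, 258.8]]
scene origin 435 215
top [[177.2, 286.2], [157.4, 287.1], [197.2, 285.3]]
top origin 137 236
pos [0.4444 0.3514 0.0783] [-1.7988e+02  4.0000e-02  9.2450e+01] t 4.45 w 0.0874 F [-0.4  0.2 -1.1]
shift [0.0006, 0.0007, -0.0007] turn [-0.0021, 0.0008, 0.0008]
```

View pics/c.png

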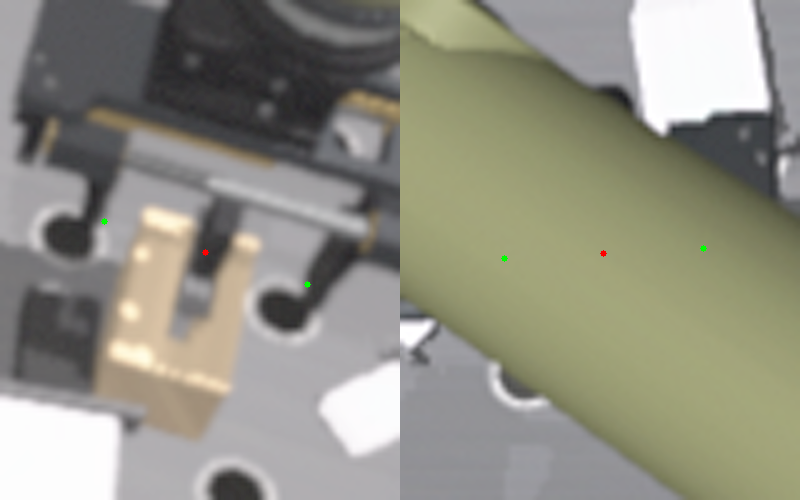

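The tab is centred between the fingers at (205,250) in the crop. Closing the gripper.

Call:
send_rows:
  steps:
    - [[0,0,-0.001],[0,0,0],0.05]
    - [[0,0,-0.001],[0,0,0],0.03]
    - [[0,0,-0.001],[0,0,0],0.015]
    - [[0,0,-0.001],[0,0,0],0.005]
    - [[0,0,-0.001],[0,0,0],0.0]
  grip_force: 25

```text
time_s: 4.87
tool_pos: [0.4454, 0.3518, 0.0809]
tool_rot: [180.0, -0.0, 92.4]
force: [0.1, -0.3, -0.2]
grip_width: 0.0617
```

Call:
send_rows:
  steps:
    - [[0,0,0],[0,0,0],0.0]
    - [[0,0,0],[0,0,0],0.0]
    - [[0,0,0],[0,0,0],0.0]
    - [[0,0,0],[0,0,0],0.0]
    - [[0,0,0],[0,0,0],0.0]

```text
time_s: 5.28
tool_pos: [0.4451, 0.3517, 0.0805]
tool_rot: [-180.0, 0.0, 92.4]
force: [-0.1, 0.1, 0.7]
grip_width: 0.0281
```

```bash
python3 look.py d ;python3 plan.py .445 .352 .079 92.4
```

```text
scene [[477.0, 264.8], [483.6, 266.8], [470.4, 262.7]]
scene origin 436 214
top [[175.9, 285.0], [169.5, 285.3], [182.4, 284.7]]
top origin 135 234
pos [0.4451 0.3517 0.0805] [-180.      0.     92.42] t 5.38 w 0.0202 F [-0.5 -0.  -0.2]
shift [0.0003, -0.0001, 0.0015] turn [-0.0, 0.0001, 0.0003]
```

View pics/d.png

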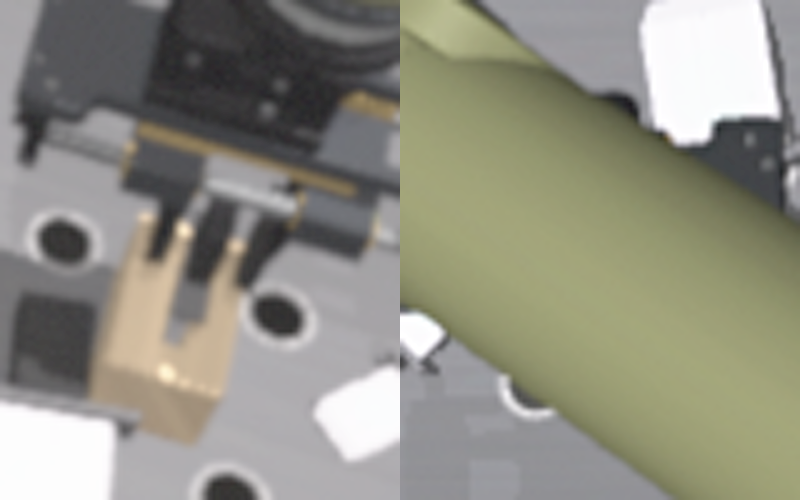

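Call:
send_rows:
  steps:
    - [[0,0,0],[0,0,0],0.0]
    - [[0,0,0],[0,0,0],0.0]
    - [[0,0,0],[0,0,0],0.0]
    - [[0,0,0],[0,0,0],0.0]
    - [[0,0,0],[0,0,0],0.0]

```text
time_s: 5.8
tool_pos: [0.4451, 0.3517, 0.0805]
tool_rot: [-180.0, 0.0, 92.4]
force: [-0.0, -0.8, -0.2]
grip_width: 0.0114
```

Call:
send_rows:
  steps:
    - [[0,0,-0.01],[0,0,0],0.0]
    - [[0,0,-0.03],[0,0,0],0.0]
    - [[0,0,-0.055],[0,0,0],0.0]
    - [[0,0,-0.08],[0,0,0],0.0]
    - [[0,0,-0.1],[0,0,0],0.0]

```text
time_s: 6.22
tool_pos: [0.4452, 0.3522, 0.183]
tool_rot: [179.9, -0.0, 92.4]
force: [-0.0, -0.0, 0.1]
grip_width: 0.0119
```

Call:
send_rows:
  steps:
    - [[0,0,-0.02],[0,0,0],0.0]
    - [[0,0,-0.04],[0,0,0],0.0]
    - [[0,0,-0.06],[0,0,0],0.0]
    - [[0,0,-0.07],[0,0,0],0.0]
    - [[0,0,-0.07],[0,0,0],0.0]

```text
time_s: 6.63
tool_pos: [0.4459, 0.3529, 0.2534]
tool_rot: [179.8, -0.1, 92.4]
force: [-0.1, 0.0, -0.2]
grip_width: 0.0119
```

```bash
python3 look.py e ;python3 plan.py .445 .352 .25 92.4
```

```text
scene [[503.7, 211.6], [507.0, 212.6], [500.4, 210.7]]
scene origin 463 161
top [[154.4, 271.3], [151.3, 271.5], [157.6, 271.2]]
top origin 114 221
pos [0.445  0.3516 0.2502] [-1.800e+02  3.000e-02  9.242e+01] t 6.73 w 0.0119 F [-0.4 -0.2 -0.9]
shift [0.0004, 0.0, 0.0002] turn [-0.0, 0.0005, 0.0004]
```

View pics/e.png

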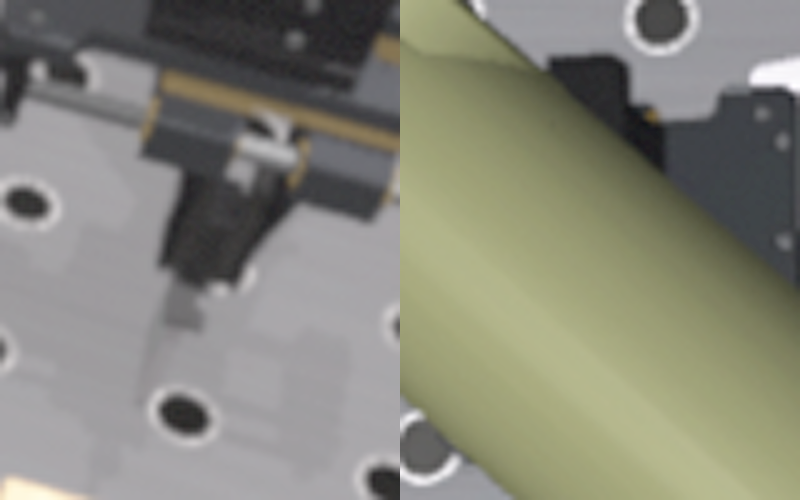

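Run:
```python
from plan import *
W=[(.445,.352,.25,92.4),(.53,.18,.26,87),(.575,.0,.26,82),(.5716,-.0834,.26,78)]
for a,b in zip(W,W[1:]): print(step(a,b))
```

```text
([-0.1754, 0.0777, -0.01], [0.0, -0.0, 0.0942])
([-0.1774, 0.0544, 0.0], [0.0, -0.0, 0.0873])
([-0.0831, 0.0082, 0.0], [0.0, -0.0, 0.0698])
```

Call:
send_rows:
  steps:
    - [[-0.025,0.011,-0.002],[0,0,0.015],0]
    - [[-0.06,0.027,-0.004],[0,0,0.035],0]
    - [[-0.1,0.044,-0.006],[0,0,0.055],0]
    - [[-0.138,0.061,-0.008],[0,0,0.075],0]
    - [[-0.175,0.078,-0.01],[0,0,0.094],0]

```text
time_s: 7.15
tool_pos: [0.5296, 0.1788, 0.2589]
tool_rot: [-179.9, 0.1, 87.0]
force: [0.6, -0.0, -0.4]
grip_width: 0.012
```

Call:
send_rows:
  steps:
    - [[-0.036,0.011,0],[0,0,0.017],0]
    - [[-0.073,0.022,0],[0,0,0.035],0]
    - [[-0.109,0.033,0],[0,0,0.052],0]
    - [[-0.145,0.044,0],[0,0,0.07],0]
    - [[-0.177,0.054,0],[0,0,0.087],0]

```text
time_s: 7.57
tool_pos: [0.5741, -0.0017, 0.2586]
tool_rot: [-179.8, 0.1, 81.9]
force: [-0.4, 0.2, -0.9]
grip_width: 0.0116
```

Call:
send_rows:
  steps:
    - [[-0.026,0.003,0],[0,0,0.023],0]
    - [[-0.05,0.005,0],[0,0,0.045],0]
    - [[-0.068,0.007,0],[0,0,0.06],0]
    - [[-0.08,0.008,0],[0,0,0.07],0]
    - [[-0.083,0.008,0],[0,0,0.07],0]

```text
time_s: 7.98
tool_pos: [0.5706, -0.0844, 0.2593]
tool_rot: [-179.9, 0.0, 77.8]
force: [-0.4, 0.2, -0.5]
grip_width: 0.0119
```

Call:
send_rows:
  steps:
    - [[0,0,0],[0,0,0],0.0]
    - [[0,0,0],[0,0,0],0.0]
    - [[0,0,0],[0,0,0],0.0]
    - [[0,0,0],[0,0,0],0.0]
    - [[0,0,0],[0,0,0],0.0]

```text
time_s: 8.4
tool_pos: [0.5713, -0.0806, 0.2606]
tool_rot: [180.0, -0.0, 78.2]
force: [-0.2, -0.3, -0.7]
grip_width: 0.0118
```

```bash
python3 look.py f ;python3 plan.py .5716 -.0834 .23 78
```

```text
scene [[253.2, 182.7], [255.6, 184.1], [250.7, 181.3]]
scene origin 213 132
top [[383.8, 204.6], [380.7, 204.0], [386.8, 205.2]]
top origin 343 154
pos [ 0.5713 -0.0812  0.2606] [179.99   0.    78.1 ] t 8.5 w 0.0116 F [ 0.2  0.4 -0.2]
shift [-0.0021, 0.0008, 0.0306] turn [0.0002, 0.0001, 0.0018]
```

View pics/f.png

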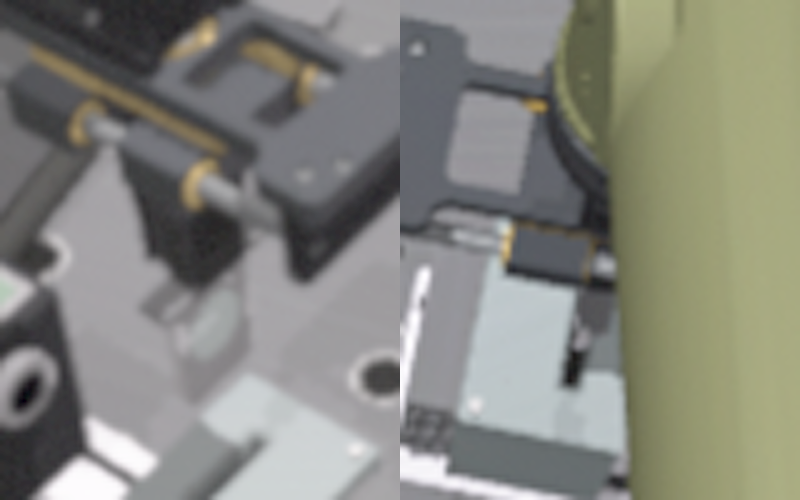

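Call:
send_rows:
  steps:
    - [[-0.001,0.001,0.01],[0,0,0.002],0]
    - [[-0.002,0.001,0.022],[0,0,0.002],0]
    - [[-0.002,0.001,0.034],[0,0,0.002],0]
    - [[-0.002,0.001,0.044],[0,0,0.002],0]
    - [[-0.002,0.001,0.048],[0,0,0.002],0]

```text
time_s: 8.92
tool_pos: [0.5703, -0.0841, 0.2096]
tool_rot: [-179.8, 0.0, 77.9]
force: [-0.6, -0.1, -0.7]
grip_width: 0.0117
```

Call:
send_rows:
  steps:
    - [[0,0,0],[0,0,0],0.0]
    - [[0,0,0],[0,0,0],0.0]
    - [[0,0,0],[0,0,0],0.0]
    - [[0,0,0],[0,0,0],0.0]
    - [[0,0,0],[0,0,0],0.0]

```text
time_s: 9.33
tool_pos: [0.5722, -0.084, 0.2131]
tool_rot: [179.9, 0.0, 77.9]
force: [-0.2, -1.0, -0.7]
grip_width: 0.0117
```

```bash
cat > zoom.py <<'E'
import sys
from m2 import *
tag,n,x,y,w,h,k,out=sys.argv[1:9]; x,y,w,h,k=map(int,(x,y,w,h,k))
C,o=pickle.load(open(f"c_{tag}.pkl","rb"))
im=np.clip(up(C,n,x,y,w,h,k),0,255); im=(255*(im/255.)**.7).astype(np.uint8)[:,:,::-1]
cv2.imwrite(f"pics/{out}.png",im)
E
python3 look.py g ;python3 plan.py .5716 -.0834 .2125 78; python3 zoom.py g scene 225 185 70 60 10 g1;python3 zoom.py g top 350 190 60 60 10 g2
```

```text
scene [[254.0, 199.8], [256.3, 201.1], [251.7, 198.4]]
scene origin 213 149
top [[383.0, 210.7], [380.1, 210.2], [385.9, 211.3]]
top origin 343 160
pos [ 0.572  -0.084   0.2129] [1.7996e+02 1.0000e-02 7.7930e+01] t 9.43 w 0.0116 F [-0.6 -0.5 -0.1]
shift [0.0005, -0.0005, 0.0004] turn [0.0008, 0.0002, -0.0013]
```

View pics/g1.png

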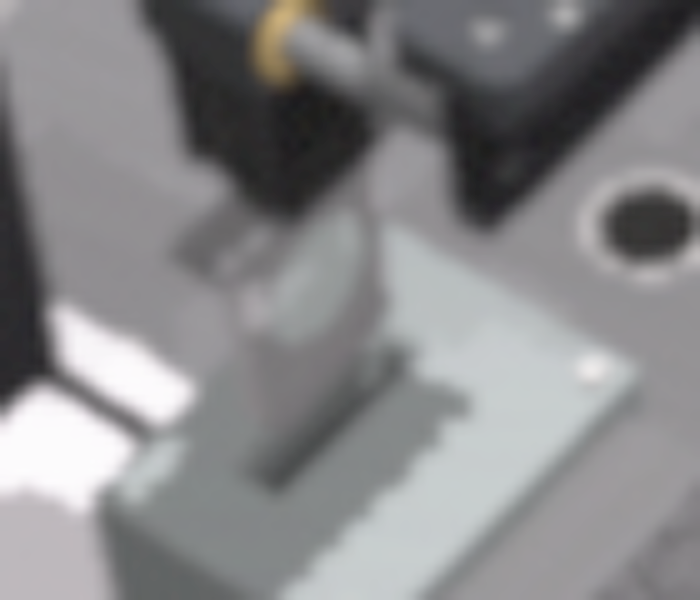

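View pics/g2.png

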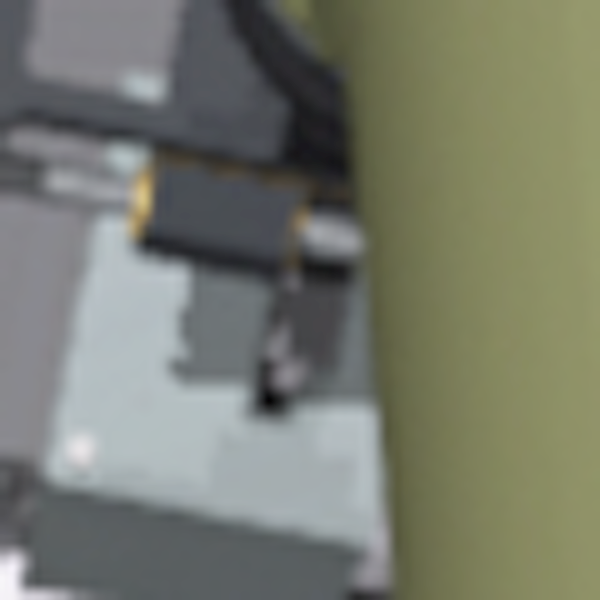

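```bash
cat > ov.py <<'E'
import sys
from m2 import *
tag,n,x,y,w,h,k,out=sys.argv[1:9]; x,y,w,h,k=map(int,(x,y,w,h,k))
C,o=pickle.load(open(f"c_{tag}.pkl","rb")); c=C[n]
im=np.clip(up(C,n,x,y,w,h,k),0,255); im=(255*(im/255.)**.7).astype(np.uint8)[:,:,::-1].copy()
Rm=R.from_euler('xyz',o['tool_rot'],degrees=True); p=o['tool_pos']
def pl(P,col,s=(0,0)):
    q=((proj(c,P)-[x,y]+.5)*k).astype(np.int32); cv2.polylines(im,[q],True,col,1)
def T(pts): return [p+Rm.apply(v) for v in pts]
zf=.0705
pl(T([(a*.0009,b*.016,zf) for a,b in((1,1),(1,-1),(-1,-1),(-1,1))]),(0,0,255))
pl(T([(a*.0025,b*.020,zf-.008) for a,b in((1,1),(1,-1),(-1,-1),(-1,1))]),(0,255,255))
pl(T([(a*.007,b*.028,zf-.06) for a,b in((1,1),(1,-1),(-1,-1),(-1,1))]),(0,255,0))
t=np.radians(-12); ex=np.array([np.cos(t),np.sin(t),0]);ey=np.array([-np.sin(t),np.cos(t),0]); S=np.array([.5716,-.0834,.134])
pl([S+a*.022*ex+b*.00425*ey for a,b in((1,1),(1,-1),(-1,-1),(-1,1))],(255,0,0))
cv2.imwrite(f"pics/{out}.png",im)
E
python3 ov.py g scene 225 185 70 60 10 g3;python3 ov.py g top 350 190 60 60 10 g4
```

```text
(no output)
```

View pics/g3.png

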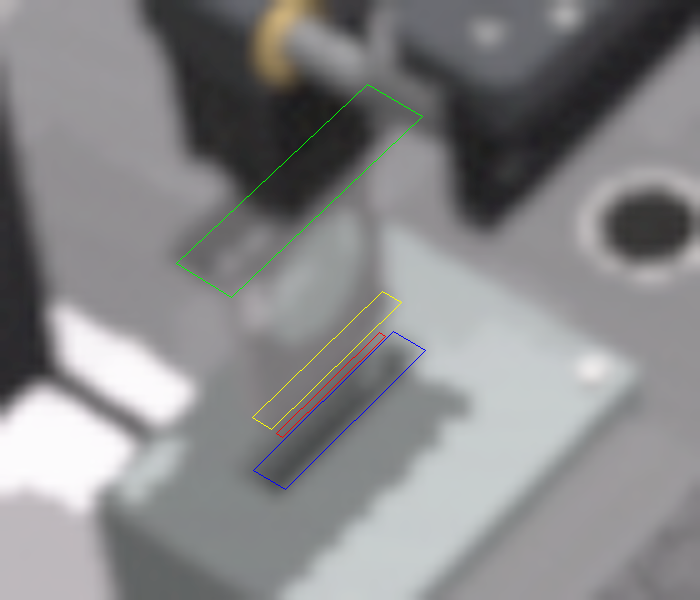

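View pics/g4.png

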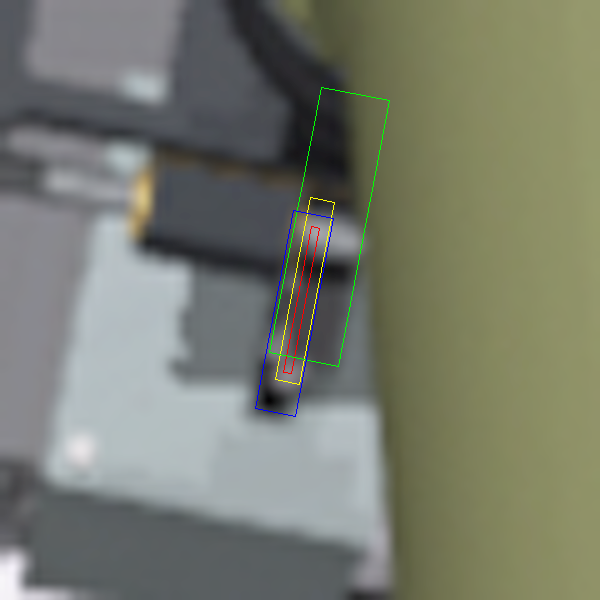

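The overlays agree with the image to about 1 px: the slot and slide are shifted alike in scene, and in top the blade end at (290,380) lies over the slot. Lowering carefully.

Call:
send_rows:
  steps:
    - [[0,0,0.003],[0,0,-0.001],0]
    - [[0,0,0.006],[0,0,-0.001],0]
    - [[0,0,0.009],[0,0,-0.001],0]
    - [[0,0,0.012],[0,0,-0.001],0]
    - [[0,0,0.014],[0,0,-0.001],0]

```text
time_s: 9.85
tool_pos: [0.5715, -0.084, 0.1978]
tool_rot: [-180.0, 0.0, 78.0]
force: [0.6, -0.2, -0.7]
grip_width: 0.012
```

```bash
python3 look.py i;python3 plan.py .5716 -.0834 .1445 78; python3 ov.py i scene 225 185 70 60 10 i1;python3 zoom.py i top 350 190 60 60 10 i2
```

```text
scene [[255.0, 204.8], [257.4, 206.2], [252.6, 203.4]]
scene origin 214 154
top [[382.3, 213.1], [379.3, 212.5], [385.2, 213.6]]
top origin 342 163
pos [ 0.5714 -0.084   0.1978] [-179.94    0.     77.98] t 9.95 w 0.0115 F [ 0.8  0.5 -0.4]
shift [0.0006, 0.0001, 0.0533] turn [-0.001, 0.0, -0.0003]
```

View pics/i1.png

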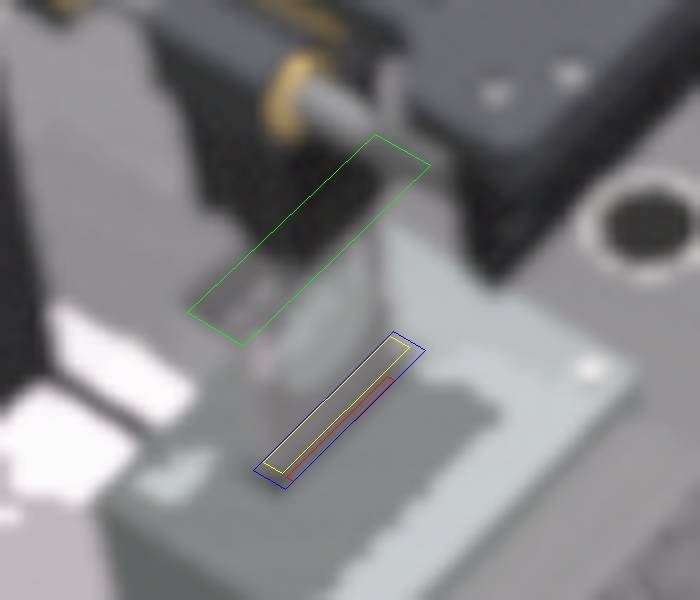

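View pics/i2.png

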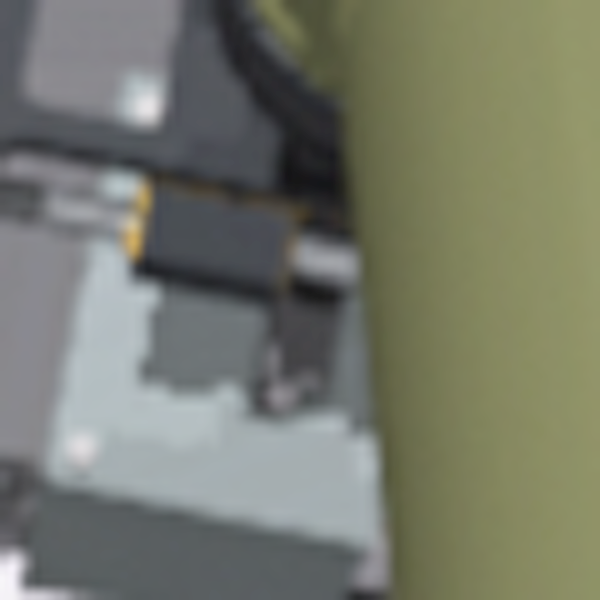

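The foot is 7 mm below the mouth with no force, so it is in the slot. Continuing.

Call:
send_rows:
  steps:
    - [[0,0,0.005],[0,0,0],0]
    - [[0,0,0.01],[0,0,0],0]
    - [[0,0,0.015],[0,0,0],0]
    - [[0,0,0.02],[0,0,0],0]
    - [[0,0,0.024],[0,0,0],0]

```text
time_s: 10.37
tool_pos: [0.5715, -0.084, 0.1736]
tool_rot: [-180.0, 0.0, 78.0]
force: [0.2, -0.0, 0.2]
grip_width: 0.0118
```

```bash
python3 plan.py .5716 -.0834 .1445 78
```

```text
pos [ 0.5715 -0.084   0.1736] [-179.96    0.     77.98] t 10.37 w 0.0118 F [ 0.2 -0.   0.2]
shift [0.0006, 0.0, 0.0291] turn [-0.0008, 0.0, -0.0003]
```

Call:
send_rows:
  steps:
    - [[0,0,0.005],[0,0,0],0]
    - [[0,0,0.01],[0,0,0],0]
    - [[0,0,0.015],[0,0,0],0]
    - [[0,0,0.02],[0,0,0],0]
    - [[0,0,0.025],[0,0,0],0]

```text
time_s: 10.78
tool_pos: [0.5717, -0.084, 0.1489]
tool_rot: [-180.0, 0.0, 78.0]
force: [-0.4, -0.1, -0.5]
grip_width: 0.0118
```

Call:
send_rows:
  steps:
    - [[0,0,0.001],[0,0,0],0]
    - [[0,0,0.002],[0,0,0],0]
    - [[0,0,0.003],[0,0,0],0]
    - [[0,0,0.004],[0,0,0],0]
    - [[0,0,0.005],[0,0,0],0]

```text
time_s: 11.2
tool_pos: [0.572, -0.084, 0.1447]
tool_rot: [180.0, 0.0, 78.0]
force: [0.4, 0.0, -0.5]
grip_width: 0.0119
```

```bash
python3 look.py j;python3 plan.py .5716 -.0834 .1445 78; python3 zoom.py j scene 225 185 70 60 10 j1
```

```text
scene [[257.6, 222.2], [259.9, 223.6], [255.4, 220.9]]
scene origin 217 172
top [[379.7, 219.4], [376.9, 218.8], [382.5, 220.0]]
top origin 339 169
pos [ 0.5718 -0.0841  0.1446] [1.7999e+02 1.0000e-02 7.7980e+01] t 11.3 w 0.0118 F [ 0.3 -0.   0.2]
shift [0.0006, -0.0004, 0.0001] turn [0.0002, 0.0001, -0.0004]
```

View pics/j1.png

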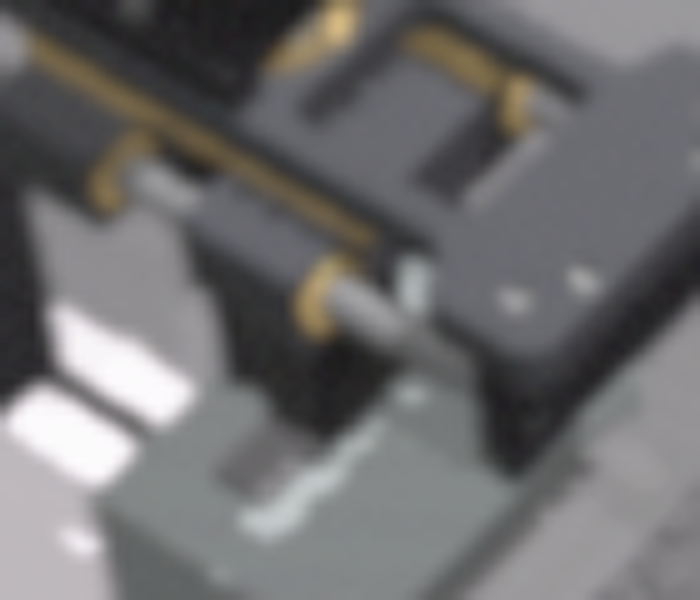

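Call:
send_rows:
  steps:
    - [[0,0,0.0005],[0,0,0],0]
    - [[0,0,0.001],[0,0,0],0]
    - [[0,0,0.0015],[0,0,0],0]
    - [[0,0,0.002],[0,0,0],0]
    - [[0,0,0.002],[0,0,0],0]

```text
time_s: 11.72
tool_pos: [0.5719, -0.084, 0.1444]
tool_rot: [180.0, 0.1, 78.0]
force: [-4.2, 0.6, 9.8]
grip_width: 0.0118
```

Contact at 9.8 N at the height expected for home (0.1444). Releasing.

Call:
send_rows:
  steps:
    - [[0,0,0],[0,0,0],0.03]
    - [[0,0,-0.001],[0,0,0],0.05]
    - [[0,0,-0.001],[0,0,0],0.05]
    - [[0,0,-0.001],[0,0,0],0.05]
    - [[0,0,-0.001],[0,0,0],0.05]

```text
time_s: 12.13
tool_pos: [0.5717, -0.0841, 0.1432]
tool_rot: [-180.0, 0.0, 78.0]
force: [0.6, -0.0, 0.9]
grip_width: 0.0377
```

Call:
send_rows:
  steps:
    - [[0,0,-0.005],[0,0,0],0.05]
    - [[0,0,-0.02],[0,0,0],0.05]
    - [[0,0,-0.045],[0,0,0],0.06]
    - [[0,0,-0.07],[0,0,0],0.07]
    - [[0,0,-0.1],[0,0,0],0.087]

```text
time_s: 12.55
tool_pos: [0.571, -0.0839, 0.2438]
tool_rot: [-179.9, -0.0, 78.0]
force: [1.0, -0.3, -0.6]
grip_width: 0.0625
```

```bash
python3 - <<'E'
from plan import *
W=[(.572,-.084,.245,78),(.59,.03,.23,46),(.52,.135,.20,14),(.5125,.1415,.17,0)]
for a,b in zip(W,W[1:]): print(step(a,b))
E
python3 plan.py .572 -.084 .245 78
```

```text
([0.1153, -0.0061, 0.015], [0.0, -0.0, 0.5585])
([0.0269, -0.1233, 0.03], [0.0, -0.0, 0.5585])
([-0.0057, -0.0081, 0.03], [0.0, -0.0, 0.2443])
pos [ 0.571  -0.0839  0.2438] [-179.88   -0.     77.99] t 12.55 w 0.0625 F [ 1.  -0.3 -0.6]
shift [0.0001, 0.001, -0.0012] turn [-0.002, -0.0001, -0.0001]
```

Call:
send_rows:
  steps:
    - [[0.02,-0.001,0.003],[0,0,0.1],0.087]
    - [[0.045,-0.002,0.006],[0,0,0.21],0.087]
    - [[0.07,-0.004,0.009],[0,0,0.33],0.087]
    - [[0.093,-0.005,0.012],[0,0,0.45],0.087]
    - [[0.115,-0.006,0.015],[0,0,0.559],0.087]

```text
time_s: 12.97
tool_pos: [0.59, 0.0311, 0.2288]
tool_rot: [180.0, -0.0, 45.6]
force: [0.4, -0.4, 1.0]
grip_width: 0.0859
```

Call:
send_rows:
  steps:
    - [[0.005,-0.025,0.006],[0,0,0.112],0.087]
    - [[0.011,-0.05,0.012],[0,0,0.224],0.087]
    - [[0.016,-0.075,0.018],[0,0,0.336],0.087]
    - [[0.022,-0.1,0.024],[0,0,0.45],0.087]
    - [[0.027,-0.123,0.03],[0,0,0.559],0.087]

```text
time_s: 13.38
tool_pos: [0.5193, 0.1361, 0.1985]
tool_rot: [180.0, -0.0, 13.6]
force: [1.1, 0.4, 0.2]
grip_width: 0.087
```

Call:
send_rows:
  steps:
    - [[-0.003,-0.004,0.01],[0,0,0.1],0.087]
    - [[-0.006,-0.008,0.02],[0,0,0.2],0.087]
    - [[-0.006,-0.008,0.03],[0,0,0.244],0.087]
    - [[-0.006,-0.008,0.03],[0,0,0.244],0.087]
    - [[-0.006,-0.008,0.03],[0,0,0.244],0.087]

```text
time_s: 13.8
tool_pos: [0.5122, 0.1409, 0.1684]
tool_rot: [180.0, 0.0, 0.0]
force: [0.1, -0.2, -0.2]
grip_width: 0.0871
```

Call:
send_rows:
  steps:
    - [[0,0,0],[0,0,0],0.087]
    - [[0,0,0],[0,0,0],0.087]
    - [[0,0,0],[0,0,0],0.087]
    - [[0,0,0],[0,0,0],0.087]
    - [[0,0,0],[0,0,0],0.087]

```text
time_s: 14.22
tool_pos: [0.5127, 0.1409, 0.1688]
tool_rot: [-180.0, -0.0, -0.1]
force: [1.0, -0.1, 0.2]
grip_width: 0.0871
```

```bash
python3 look.py k m;python3 plan.py .5125 .1415 .10 0; python3 zoom.py k scene 225 185 70 60 8 k1;python3 zoom.py k top 345 180 70 60 8 k2; python3 -c "
import cv2,numpy as np
cv2.imwrite('pics/k3.png',np.hstack([cv2.imread('pics/k1.png'),cv2.imread('pics/k2.png')])[:, :]) " ; python3 -c "
import cv2; i=cv2.imread('pics/k3.png'); cv2.imwrite('pics/k3.png',cv2.resize(i,(800,343)))"
```

```text
scene [[374.6, 229.5], [366.7, 246.4], [382.1, 213.5]]
scene origin 334 179
top [[270.8, 245.3], [271.0, 224.5], [270.5, 266.5]]
top origin 230 195
pos [0.5126 0.1409 0.1686] [ 1.8e+02 -1.0e-02 -5.0e-02] t 14.32 w 0.087 F [ 0.9 -0.3  0.3]
shift [-0.0001, -0.0006, 0.0686] turn [0.0, -0.0002, -0.0009]
```

View pics/k.png

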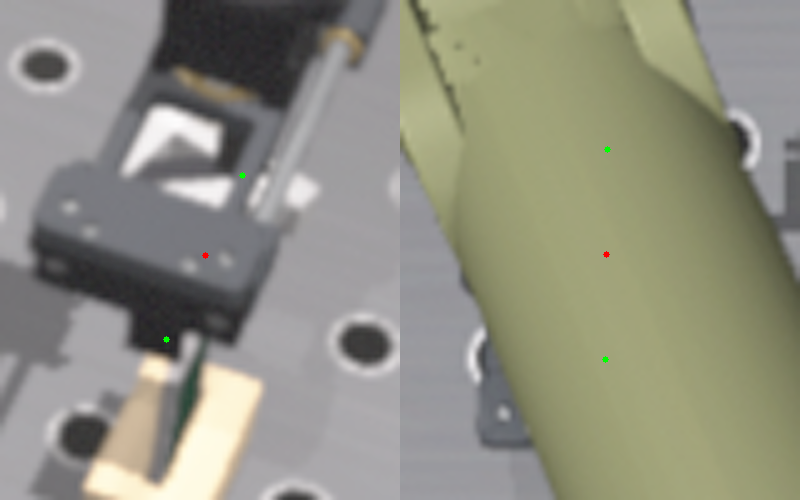

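View pics/k3.png

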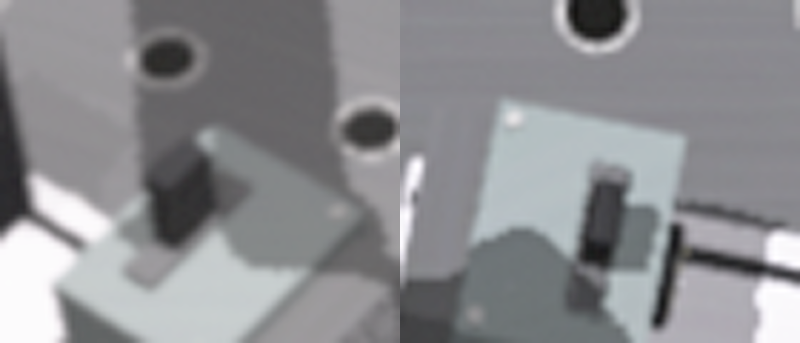

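The slide is home, with its collar on the lamp head and its tab upright. The lens is below the gripper. Descending over its side edges.

Call:
send_rows:
  steps:
    - [[0,-0.001,0.015],[0,0,0],0.087]
    - [[0,-0.001,0.03],[0,0,0],0.087]
    - [[0,-0.001,0.05],[0,0,0],0.087]
    - [[0,-0.001,0.065],[0,0,0],0.087]
    - [[0,-0.001,0.07],[0,0,0],0.087]

```text
time_s: 14.73
tool_pos: [0.5109, 0.1414, 0.0962]
tool_rot: [180.0, 0.2, -0.1]
force: [-0.8, -0.7, 0.2]
grip_width: 0.0866
```

Call:
send_rows:
  steps:
    - [[0,0,0.01],[0,0,0],0.087]
    - [[0,0,0.02],[0,0,0],0.087]
    - [[0,0,0.029],[0,0,0],0.087]
    - [[0,0,0.029],[0,0,0],0.087]
    - [[0,0,0.029],[0,0,0],0.087]

```text
time_s: 15.15
tool_pos: [0.5122, 0.142, 0.0691]
tool_rot: [180.0, 0.0, -0.0]
force: [-0.1, 0.3, 0.3]
grip_width: 0.0869
```

```bash
python3 look.py l m;python3 plan.py .5125 .1415 .07 0
```

```text
scene [[370.4, 258.7], [363.1, 274.8], [377.4, 243.3]]
scene origin 330 208
top [[273.8, 254.9], [274.0, 235.6], [273.6, 274.6]]
top origin 233 204
pos [0.5129 0.1421 0.07  ] [-1.7999e+02 -5.0000e-02 -5.0000e-02] t 15.25 w 0.0869 F [ 0.2 -0.1 -0.6]
shift [-0.0004, 0.0006, -0.0] turn [-0.0001, -0.0009, -0.0009]
```

View pics/l.png

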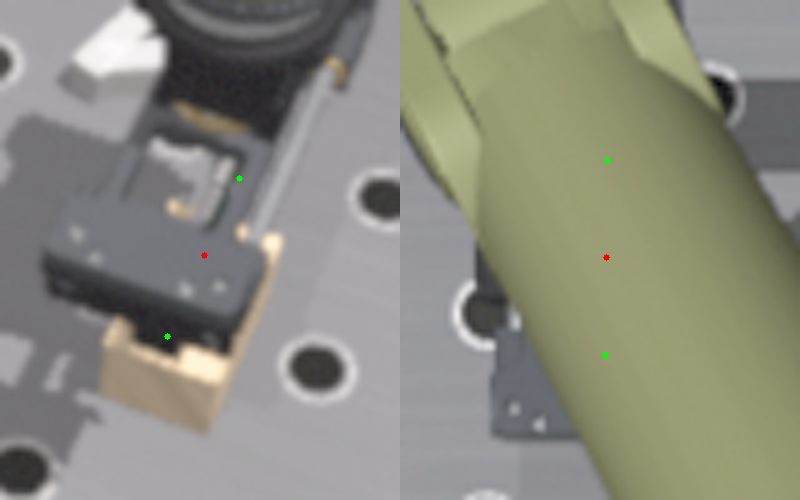

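Close gently on the edges.

Call:
send_rows:
  steps:
    - [[0,0,0],[0,0,0],0.065]
    - [[0,0,0],[0,0,0],0.06]
    - [[0,0,0],[0,0,0],0.055]
    - [[0,0,0],[0,0,0],0.05]
    - [[0,0,0],[0,0,0],0.045]
  grip_force: 20

```text
time_s: 15.67
tool_pos: [0.5125, 0.142, 0.0696]
tool_rot: [180.0, -0.0, -0.1]
force: [0.5, 0.0, -0.0]
grip_width: 0.0613
```

Call:
send_rows:
  steps:
    - [[0,0,0],[0,0,0],0.04]
    - [[0,0,0],[0,0,0],0.04]
    - [[0,0,0],[0,0,0],0.04]
    - [[0,0,0],[0,0,0],0.04]
    - [[0,0,0],[0,0,0],0.04]

```text
time_s: 16.08
tool_pos: [0.5124, 0.1419, 0.0695]
tool_rot: [180.0, 0.0, -0.1]
force: [-0.3, -0.1, 0.3]
grip_width: 0.0511
```

Call:
send_rows:
  steps:
    - [[0,0,-0.005],[0,0,0],0.04]
    - [[0,0,-0.02],[0,0,0],0.04]
    - [[0,0,-0.04],[0,0,0],0.04]
    - [[0,0,-0.065],[0,0,0],0.04]
    - [[0,0,-0.09],[0,0,0],0.04]

```text
time_s: 16.5
tool_pos: [0.5119, 0.1419, 0.1603]
tool_rot: [180.0, 0.1, -0.0]
force: [1.0, -0.5, -0.2]
grip_width: 0.0509
```

Call:
send_rows:
  steps:
    - [[0,0,-0.02],[0,0,0],0.04]
    - [[0,0,-0.04],[0,0,0],0.04]
    - [[0,0,-0.055],[0,0,0],0.04]
    - [[0,0,-0.06],[0,0,0],0.04]
    - [[0,0,-0.06],[0,0,0],0.04]

```text
time_s: 16.92
tool_pos: [0.5132, 0.1423, 0.2209]
tool_rot: [-180.0, -0.2, -0.1]
force: [0.6, 0.5, -0.9]
grip_width: 0.0511
```

```bash
python3 look.py n m;python3 plan.py .5125 .1415 .22 0
```

```text
scene [[378.0, 212.5], [373.3, 222.5], [382.6, 202.9]]
scene origin 338 162
top [[268.0, 239.5], [268.2, 226.7], [267.8, 252.4]]
top origin 228 189
pos [0.512  0.1417 0.2187] [ 1.7997e+02  6.0000e-02 -6.0000e-02] t 17.02 w 0.0505 F [-0.4 -0.4 -1.4]
shift [0.0005, 0.0002, -0.0013] turn [0.0005, 0.001, -0.0011]
```

View pics/n.png

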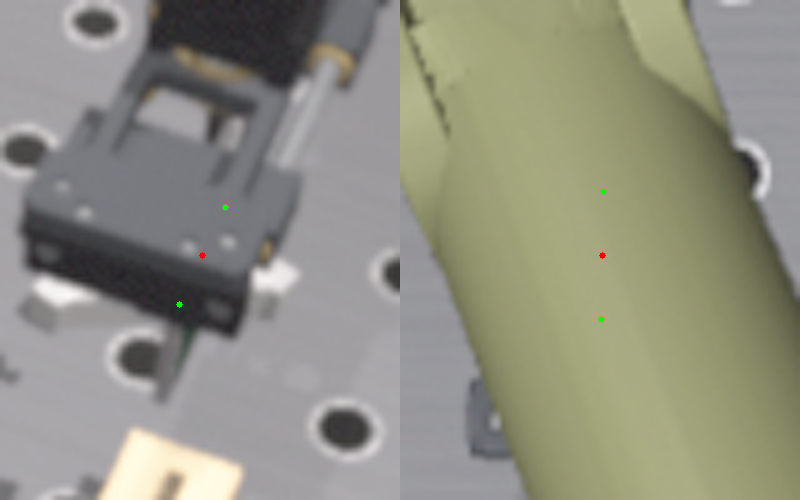

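Held by the edges (opening 51 mm). Next I'll turn the lens edge-on to the scene camera to check lean and offset in the hand.

```bash
python3 plan.py .58 .13 .30 24
```

```text
pos [0.512  0.1417 0.2187] [ 1.7997e+02  6.0000e-02 -6.0000e-02] t 17.02 w 0.0505 F [-0.4 -0.4 -1.4]
shift [0.0679, 0.0117, -0.0814] turn [0.0003, 0.0011, -0.4199]
```

Call:
send_rows:
  steps:
    - [[0.012,0.002,-0.015],[0,0,-0.08],0.04]
    - [[0.026,0.004,-0.032],[0,0,-0.17],0.04]
    - [[0.042,0.007,-0.052],[0,0,-0.27],0.04]
    - [[0.056,0.01,-0.07],[0,0,-0.36],0.04]
    - [[0.068,0.012,-0.081],[0,0,-0.42],0.04]

```text
time_s: 17.43
tool_pos: [0.5814, 0.1293, 0.3006]
tool_rot: [-180.0, 0.0, 24.2]
force: [1.3, 0.2, -0.6]
grip_width: 0.0509
```

Call:
send_rows:
  steps:
    - [[0,0,0],[0,0,0],0.04]
    - [[0,0,0],[0,0,0],0.04]
    - [[0,0,0],[0,0,0],0.04]
    - [[0,0,0],[0,0,0],0.04]
    - [[0,0,0],[0,0,0],0.04]

```text
time_s: 17.85
tool_pos: [0.5793, 0.1301, 0.2995]
tool_rot: [180.0, 0.1, 24.0]
force: [-0.9, -0.3, -0.2]
grip_width: 0.0505
```

```bash
cat > ovl.py <<'E'
import sys
from m2 import *
tag,n,x,y,w,h,k,out=sys.argv[1:9]; x,y,w,h,k=map(int,(x,y,w,h,k)); zf=float(sys.argv[9]) if len(sys.argv)>9 else .0595
C,o=pickle.load(open(f"c_{tag}.pkl","rb")); c=C[n]
im=np.clip(up(C,n,x,y,w,h,k),0,255); im=(255*(im/255.)**.7).astype(np.uint8)[:,:,::-1].copy()
raw=im.copy()
Rm=R.from_euler('xyz',o['tool_rot'],degrees=True); p=o['tool_pos']
def pl(P,col):
    q=((proj(c,[p+Rm.apply(v) for v in P])-[x,y]+.5)*k).astype(np.int32); cv2.polylines(im,[q],True,col,1)
for s,col in((1,(0,0,255)),(-1,(0,255,255))):
    pl([(s*.0255,-.003,zf),(s*.0255,.003,zf),(s*.0255,.003,zf-.108),(s*.0255,-.003,zf-.108)],col)
cv2.imwrite(f"pics/{out}.png",np.hstack([raw,im]))
E
python3 look.py p; python3 plan.py .58 .13 .3 24
```

```text
scene [[362.5, 207.9], [363.5, 220.0], [361.6, 196.2]]
scene origin 322 157
top [[271.6, 195.3], [266.2, 183.3], [277.0, 207.3]]
top origin 231 145
pos [0.5798 0.13   0.3   ] [1.7998e+02 5.0000e-02 2.4010e+01] t 17.95 w 0.0504 F [ 0.7 -0.5 -1. ]
shift [0.0002, 0.0001, 0.0] turn [0.0004, 0.0009, 0.0002]
```

```bash
python3 ovl.py p scene 340 195 44 60 9 p1
```

```text
(no output)
```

View pics/p1.png

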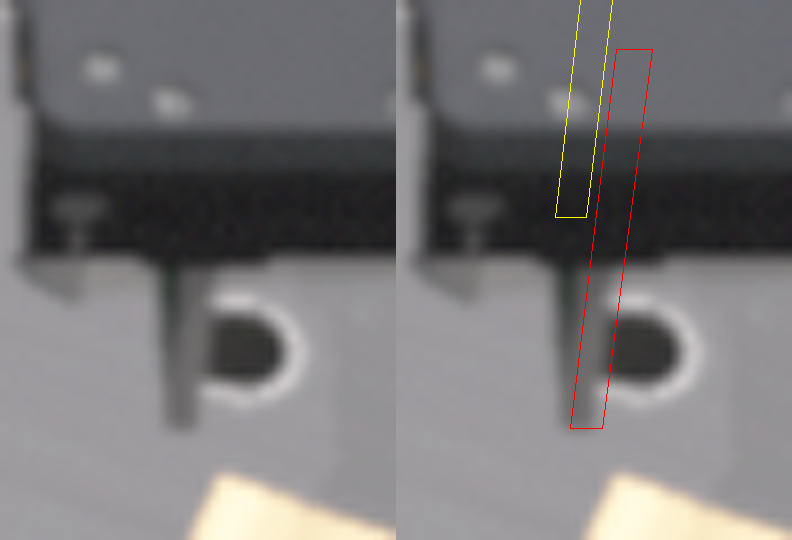

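The overlay matches (foot at row 430, within 1 px and 1°), so the lens sits centred in the hand, with its centre 5.5 mm below the TCP. Moving over the beam.

Run:
```python
from plan import *
W=[(.58,.13,.30,24),(.59,-.02,.30,6),(.5558,-.1577,.29,-12)]
for a,b in zip(W,W[1:]): print(step(a,b))
```

```text
([-0.0519, 0.1411, 0.0], [0.0, -0.0, 0.3142])
([-0.0484, 0.1334, 0.01], [0.0, -0.0, 0.3142])
```

Call:
send_rows:
  steps:
    - [[-0.008,0.022,0],[0,0,0.05],0.04]
    - [[-0.018,0.05,0],[0,0,0.11],0.04]
    - [[-0.03,0.081,0],[0,0,0.18],0.04]
    - [[-0.041,0.112,0],[0,0,0.25],0.04]
    - [[-0.052,0.141,0],[0,0,0.314],0.04]

```text
time_s: 18.37
tool_pos: [0.59, -0.0219, 0.3005]
tool_rot: [179.9, -0.0, 5.8]
force: [1.0, -0.9, -0.9]
grip_width: 0.0506
```

Call:
send_rows:
  steps:
    - [[-0.011,0.031,0.002],[0,0,0.07],0.04]
    - [[-0.022,0.062,0.004],[0,0,0.14],0.04]
    - [[-0.033,0.092,0.006],[0,0,0.21],0.04]
    - [[-0.042,0.117,0.008],[0,0,0.27],0.04]
    - [[-0.048,0.133,0.01],[0,0,0.314],0.04]

```text
time_s: 18.78
tool_pos: [0.5552, -0.1613, 0.2903]
tool_rot: [179.9, 0.0, -12.4]
force: [-0.2, -0.7, -0.5]
grip_width: 0.0509
```

Call:
send_rows:
  steps:
    - [[0,0,0],[0,0,0],0.04]
    - [[0,0,0],[0,0,0],0.04]
    - [[0,0,0],[0,0,0],0.04]
    - [[0,0,0],[0,0,0],0.04]
    - [[0,0,0],[0,0,0],0.04]

```text
time_s: 19.2
tool_pos: [0.5571, -0.1553, 0.2907]
tool_rot: [-180.0, -0.0, -11.8]
force: [0.4, 0.3, 0.2]
grip_width: 0.051
```

```bash
python3 look.py q; python3 plan.py .5558 -.1577 .20 -12; python3 ovl.py q scene 190 140 60 80 6 q1; python3 zoom.py q scene 160 100 160 160 5 q2
```

```text
scene [[219.3, 154.2], [209.6, 162.2], [228.7, 146.4]]
scene origin 179 104
top [[425.8, 207.5], [428.0, 194.5], [423.6, 220.5]]
top origin 385 157
pos [ 0.5569 -0.156   0.2906] [-1.7999e+02 -1.0000e-02 -1.1840e+01] t 19.3 w 0.0509 F [-0.6 -0.3 -1. ]
shift [-0.0008, 0.0019, 0.0906] turn [-0.0002, -0.0002, 0.0028]
```

View pics/q1.png

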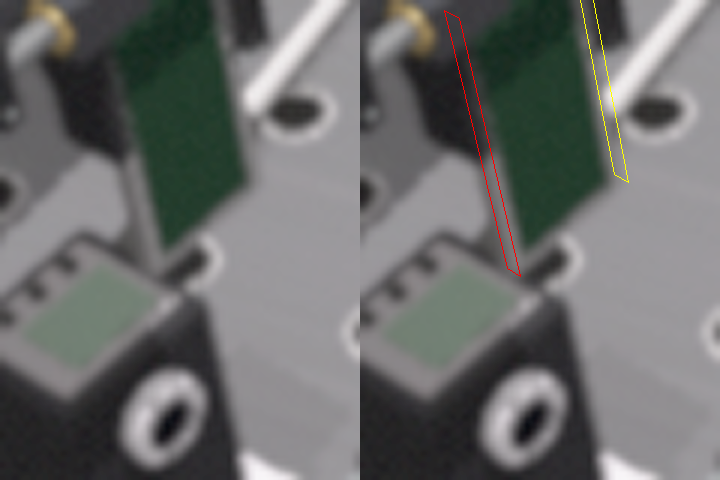

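View pics/q2.png

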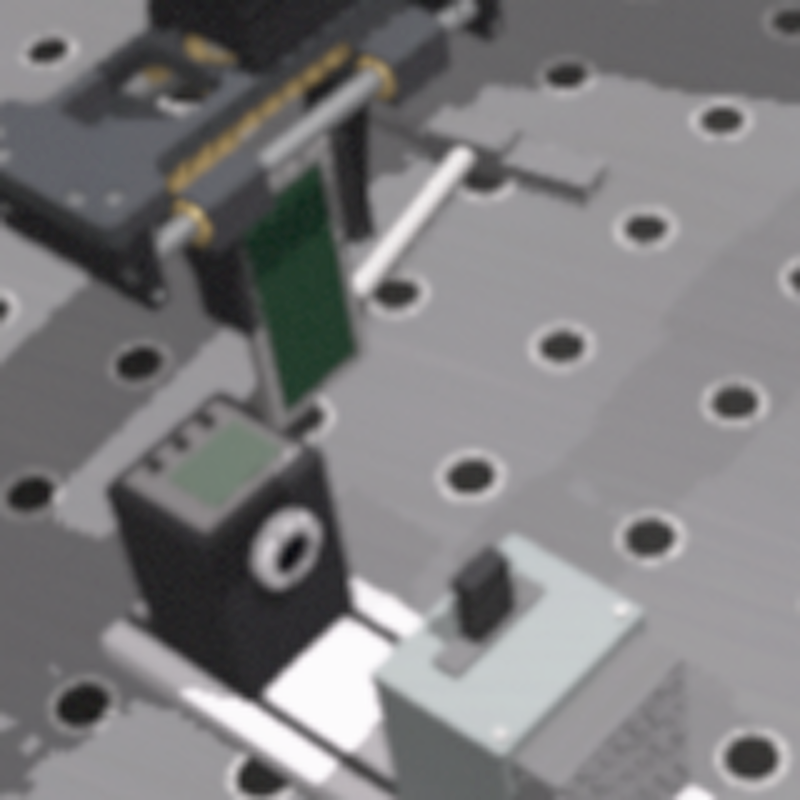

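Call:
send_rows:
  steps:
    - [[-0.001,0.002,0.01],[0,0,0.003],0.04]
    - [[-0.001,0.002,0.025],[0,0,0.003],0.04]
    - [[-0.001,0.002,0.04],[0,0,0.003],0.04]
    - [[-0.001,0.002,0.055],[0,0,0.003],0.04]
    - [[-0.001,0.002,0.065],[0,0,0.003],0.04]

```text
time_s: 19.72
tool_pos: [0.5542, -0.1589, 0.2232]
tool_rot: [-180.0, 0.1, -12.1]
force: [-0.6, 0.3, -2.1]
grip_width: 0.0508
```

Call:
send_rows:
  steps:
    - [[0,0,0],[0,0,0],0.04]
    - [[0,0,0],[0,0,0],0.04]
    - [[0,0,0],[0,0,0],0.04]
    - [[0,0,0],[0,0,0],0.04]
    - [[0,0,0],[0,0,0],0.04]

```text
time_s: 20.13
tool_pos: [0.5557, -0.1592, 0.2265]
tool_rot: [180.0, -0.1, -12.1]
force: [0.5, -2.0, -0.6]
grip_width: 0.0507
```

```bash
python3 look.py r; python3 plan.py .5558 -.1577 .1055 -12; python3 zoom.py r scene 170 110 130 150 5 r2;  python3 zoom.py r top 340 180 160 110 5 r3
```

```text
scene [[223.3, 177.6], [214.2, 185.4], [232.1, 170.0]]
scene origin 183 127
top [[422.3, 217.0], [424.5, 204.7], [420.1, 229.3]]
top origin 382 166
pos [ 0.5555 -0.1592  0.2262] [ 1.7998e+02 -7.0000e-02 -1.2140e+01] t 20.23 w 0.0508 F [ 0.2  0.4 -0.3]
shift [-0.0001, -0.0015, 0.1207] turn [0.0003, -0.0012, -0.0025]
```

View pics/r2.png

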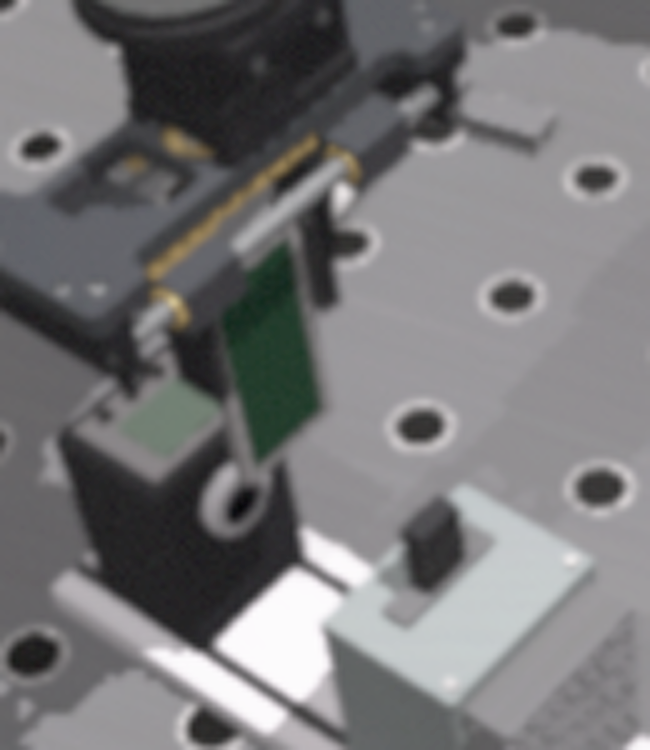

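View pics/r3.png

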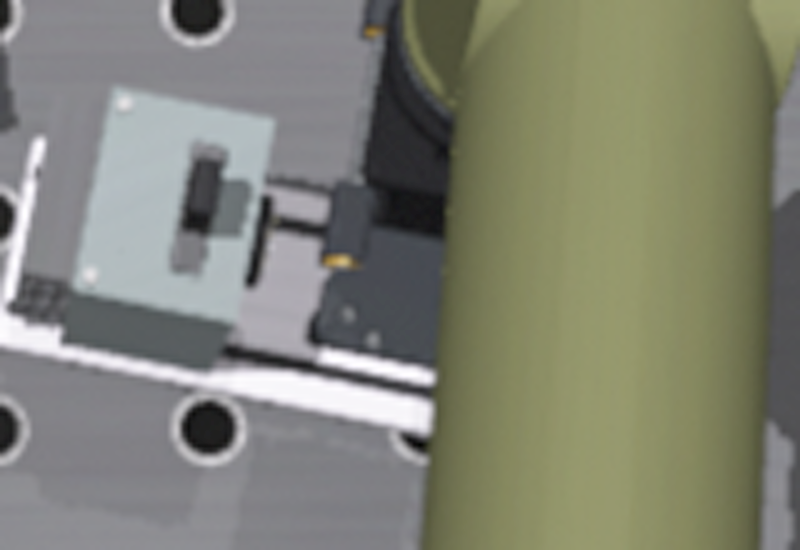

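The lens hangs upright between the heads, still above them, and the slide is seated. Descending in steps.

Call:
send_rows:
  steps:
    - [[0,-0.001,0.012],[0,0,-0.002],0.04]
    - [[0,-0.001,0.025],[0,0,-0.002],0.04]
    - [[0,-0.001,0.038],[0,0,-0.002],0.04]
    - [[0,-0.001,0.051],[0,0,-0.002],0.04]
    - [[0,-0.001,0.062],[0,0,-0.002],0.04]

```text
time_s: 20.65
tool_pos: [0.5544, -0.1579, 0.1609]
tool_rot: [-180.0, 0.1, -12.0]
force: [0.2, -0.7, -0.9]
grip_width: 0.0506
```

Call:
send_rows:
  steps:
    - [[0,0,0.011],[0,0,0],0.04]
    - [[0,0,0.022],[0,0,0],0.04]
    - [[0,0,0.033],[0,0,0],0.04]
    - [[0,0,0.044],[0,0,0],0.04]
    - [[0,0,0.052],[0,0,0],0.04]

```text
time_s: 21.07
tool_pos: [0.5549, -0.1581, 0.11]
tool_rot: [-180.0, 0.1, -12.0]
force: [0.0, -0.3, -1.4]
grip_width: 0.0508
```

Call:
send_rows:
  steps:
    - [[0,0,0],[0,0,0],0.04]
    - [[0,0,0],[0,0,0],0.04]
    - [[0,0,0],[0,0,0],0.04]
    - [[0,0,0],[0,0,0],0.04]
    - [[0,0,0],[0,0,0],0.04]

```text
time_s: 21.48
tool_pos: [0.5559, -0.1583, 0.1123]
tool_rot: [180.0, -0.1, -12.0]
force: [-0.2, -0.5, -0.9]
grip_width: 0.0506
```

```bash
python3 look.py s; python3 plan.py .5558 -.1577 .1055 -12; python3 zoom.py s scene 170 120 130 150 5 s3;  python3 zoom.py s top 340 180 160 110 5 s4
```

```text
scene [[231.9, 215.3], [223.8, 222.8], [239.8, 207.9]]
scene origin 191 165
top [[413.2, 230.3], [415.2, 219.1], [411.1, 241.7]]
top origin 373 180
pos [ 0.5557 -0.1583  0.1121] [ 1.7998e+02 -6.0000e-02 -1.2030e+01] t 21.58 w 0.0502 F [-0.6 -0.5 -0.4]
shift [0.0, -0.0006, 0.0066] turn [0.0003, -0.001, -0.0006]
```

View pics/s3.png

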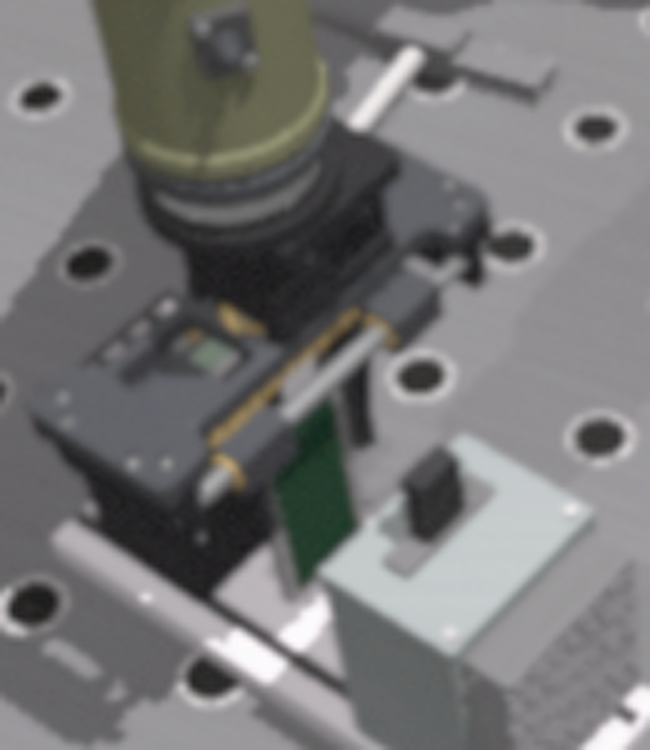

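View pics/s4.png

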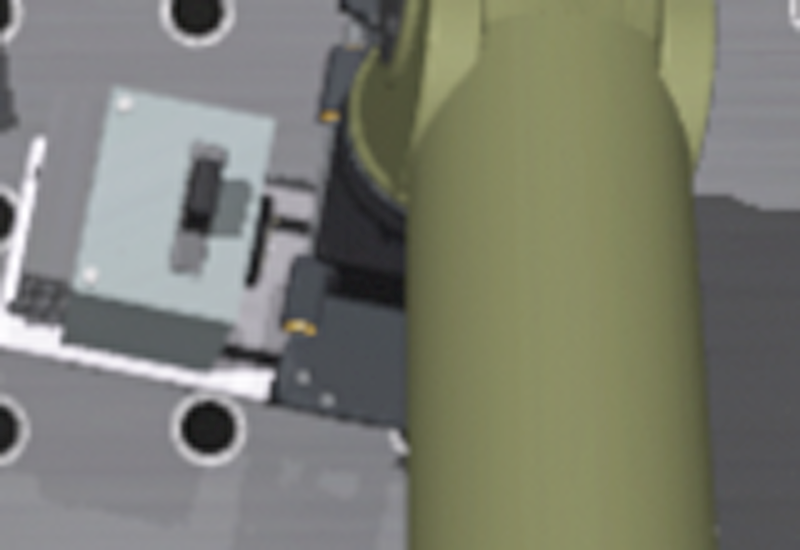

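Call:
send_rows:
  steps:
    - [[0,0,0.002],[0,-0.001,0],0.04]
    - [[0,-0.0005,0.0045],[0,-0.001,0],0.04]
    - [[0,-0.0005,0.0065],[0,-0.001,0],0.04]
    - [[0,-0.0005,0.0065],[0,-0.001,0],0.04]
    - [[0,-0.0005,0.0065],[0,-0.001,0],0.04]

```text
time_s: 22.0
tool_pos: [0.5552, -0.1576, 0.1047]
tool_rot: [-180.0, 0.1, -12.0]
force: [0.3, -0.3, -0.2]
grip_width: 0.0506
```

Call:
send_rows:
  steps:
    - [[0,0,0],[0,0,0],0.04]
    - [[0,0,0],[0,0,0],0.04]
    - [[0,0,0],[0,0,0],0.04]
    - [[0,0,0],[0,0,0],0.04]
    - [[0,0,0],[0,0,0],0.04]

```text
time_s: 22.42
tool_pos: [0.5555, -0.1577, 0.105]
tool_rot: [180.0, 0.1, -12.0]
force: [-0.2, 0.6, -0.4]
grip_width: 0.0506
```

```bash
python3 look.py u; python3 plan.py .5558 -.1577 .1055 -12; python3 ovl.py u scene 205 195 44 60 9 u1
python3 - <<'E'
from m2 import *
C,o=pickle.load(open("c_u.pkl","rb"))
im=np.clip(up(C,"scene",175,170,90,80,8),0,255).astype(np.uint8)[:,:,::-1].copy()
c=C["scene"];t=np.radians(-12); ex=np.array([np.cos(t),np.sin(t),0]);ey=np.array([-np.sin(t),np.cos(t),0]);O=np.array([.5558,-.1577,0])
def pl(P,col): cv2.polylines(im,[((proj(c,[O+a*ex+b*ey+[0,0,z] for a,b,z in P])-[175,170]+.5)*8).astype(np.int32)],True,col,1)
pl([(-.038,-.05,.13),(.038,-.05,.13),(.038,-.116,.13),(-.038,-.116,.13)],(255,0,0))
pl([(-.045,.05,.134),(.045,.05,.134),(.045,.12,.134),(-.045,.12,.134)],(255,0,0))
pl([(-.05,-.145,.018),(.05,-.145,.018),(.05,.145,.018),(-.05,.145,.018)],(0,0,255))
cv2.imwrite("pics/u2.png",im)
E
```

```text
scene [[232.7, 217.4], [224.7, 224.9], [240.6, 210.0]]
scene origin 192 167
top [[412.4, 231.3], [414.4, 220.1], [410.3, 242.6]]
top origin 372 181
pos [ 0.5555 -0.1577  0.105 ] [ 1.7999e+02  5.0000e-02 -1.2030e+01] t 22.52 w 0.0509 F [-0.8 -0.8 -1.3]
shift [0.0003, -0.0001, -0.0005] turn [0.0001, 0.0009, -0.0005]
```

View pics/u1.png

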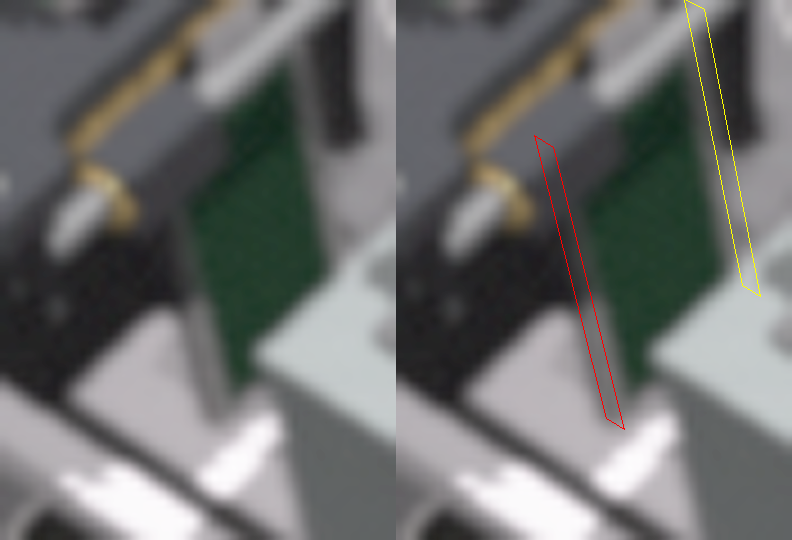

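View pics/u2.png

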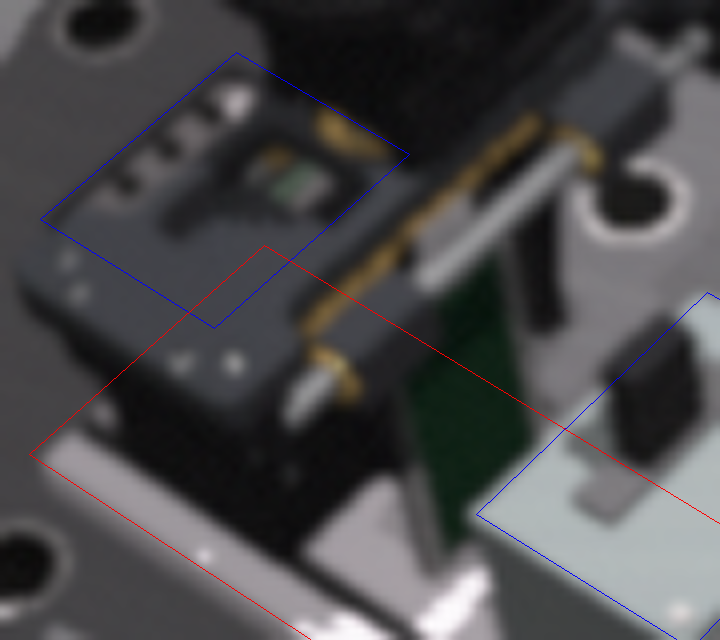

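The overlay and the real lens and lamp head share the same 1 px camera bias. One check of the beam point, using the sensor head in the first images.

Run:
```python
from m2 import *
C=pickle.load(open("c0.pkl","rb")); a=[]
t=np.radians(-12); ex=np.array([np.cos(t),np.sin(t),0]);ey=np.array([-np.sin(t),np.cos(t),0]);O=np.array([.5558,-.1577,0])
for n,(x,y,w,h) in {"scene":(175,165,66,96),"top":(415,190,66,96)}.items():
    im=np.clip(up(C,n,x,y,w,h,6),0,255).astype(np.uint8)[:,:,::-1].copy(); c=C[n]
    def pl(P,col): cv2.polylines(im,[((proj(c,[O+a*ex+b*ey+[0,0,z] for a,b,z in P])-[x,y]+.5)*6).astype(np.int32)],True,col,1)
    pl([(-.038,-.05,.13),(.038,-.05,.13),(.038,-.116,.13),(-.038,-.116,.13)],(255,128,0))
    pl([(.017*np.cos(q),-.042,.1+.017*np.sin(q)) for q in np.linspace(0,6.28,30)],(0,0,255))
    pl([(-.05,-.145,.018),(.05,-.145,.018),(.05,.145,.018),(-.05,.145,.018)],(0,255,255))
    a.append(im)
cv2.imwrite("pics/v.png",np.hstack(a))
```

```text
(no output)
```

View pics/v.png

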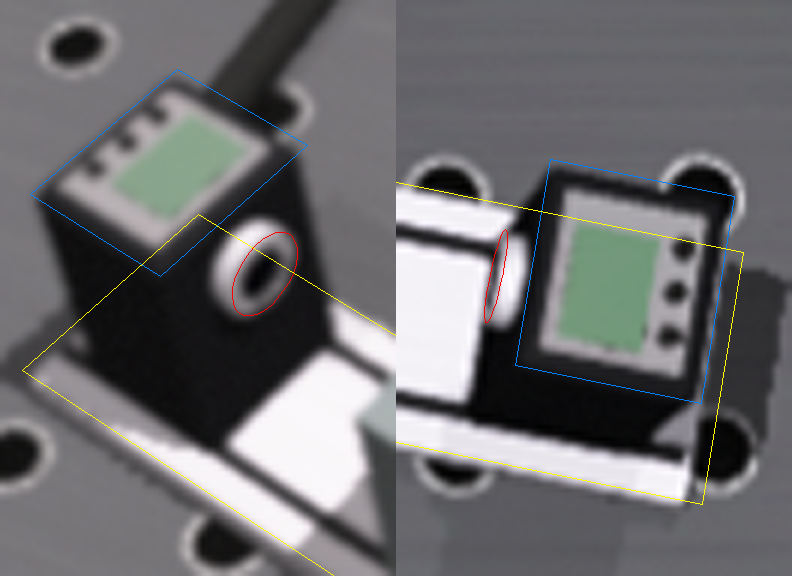

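The sensor panel centre and snout agree with the beam point in both views. Making a tiny trim and settling.

Call:
send_rows:
  steps:
    - [[0,0,-0.0005],[0,0,0],0.04]
    - [[0,0,-0.0005],[0,0,0],0.04]
    - [[0,0,-0.0005],[0,0,0],0.04]
    - [[0,0,-0.0005],[0,0,0],0.04]
    - [[0,0,-0.0005],[0,0,0],0.04]

```text
time_s: 22.93
tool_pos: [0.5554, -0.1576, 0.1055]
tool_rot: [180.0, 0.1, -12.0]
force: [0.5, 0.2, -0.6]
grip_width: 0.0505
```

Call:
send_rows:
  steps:
    - [[0,0,0],[0,0,0],0.04]
    - [[0,0,0],[0,0,0],0.04]
    - [[0,0,0],[0,0,0],0.04]
    - [[0,0,0],[0,0,0],0.04]
    - [[0,0,0],[0,0,0],0.04]

```text
time_s: 23.35
tool_pos: [0.5555, -0.1577, 0.1055]
tool_rot: [180.0, 0.1, -12.0]
force: [0.2, -0.3, -1.2]
grip_width: 0.0508
```

```bash
python3 plan.py .5558 -.1577 .1055 -12
python3 - <<'E'
from cell import env; import cv2
c=env.read_camera("scene"); cv2.imwrite("pics/fin.png",c["pixels"][:,:,::-1]); o=env.get_obs(); print(o['joint_velocities'].round(2),o['tool_pos'].round(4),o['grip_width'])
E
```

```text
pos [ 0.5555 -0.1577  0.1055] [ 1.800e+02  5.000e-02 -1.203e+01] t 23.35 w 0.0508 F [ 0.2 -0.3 -1.2]
shift [0.0003, -0.0, 0.0] turn [0.0001, 0.0009, -0.0006]
[-0.09  0.09  0.05  0.11  0.1   0.02  0.1 ] [ 0.5554 -0.1577  0.1055] 0.050867693151395284
```

View pics/fin.png

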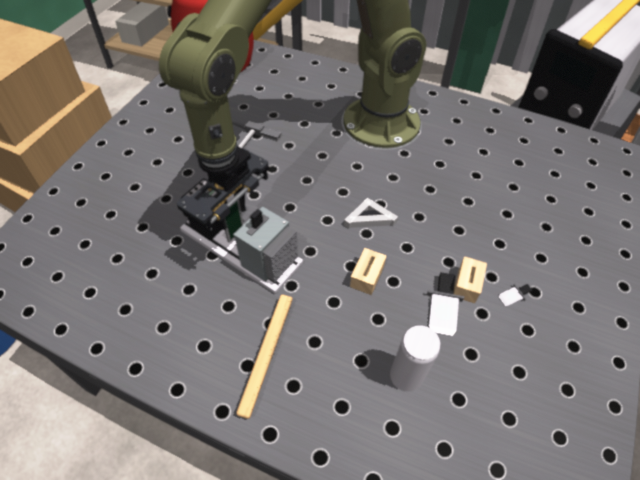

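The big look-alike slide at (445,310) is now lying down, though it stood or leaned in the first image. I'll check when that happened and whether I could have caused it.

Run:
```python
from m2 import *
C=pickle.load(open("c0.pkl","rb"))
a=cv2.imread("pics/scene0.png")[...,::-1]; b=C["scene"]["pixels"]
A=cv2.imread("pics/top0.png")[...,::-1]; B=C["top"]["pixels"]
def cr(i,x,y): return cv2.resize(i[y:y+45,x:x+60],None,fx=6,fy=6,interpolation=cv2.INTER_CUBIC)
cv2.imwrite("pics/w.png",np.vstack([np.hstack([cr(a,435,285),cr(b,435,285)]),np.hstack([cr(A,150,210),cr(B,150,210)])])[...,::-1])
c,o=pickle.load(open("c_a.pkl","rb"))
print(o['time_s'],o['tool_pos'])
P=onz(C["top"],[(178,230)],.1); print("big slide near",P, onz(C["scene"],[(468,300)],.1))
cv2.imwrite("pics/w2.png",np.hstack([cr(c["scene"]["pixels"],430,285),cr(c["top"]["pixels"],150,210)])[...,::-1])
```

```text
2.7 [0.44196774 0.35538037 0.20024284]
big slide near [[0.56211943 0.3476798  0.1       ]] [[0.54732685 0.35135497 0.1       ]]
```

View pics/w.png

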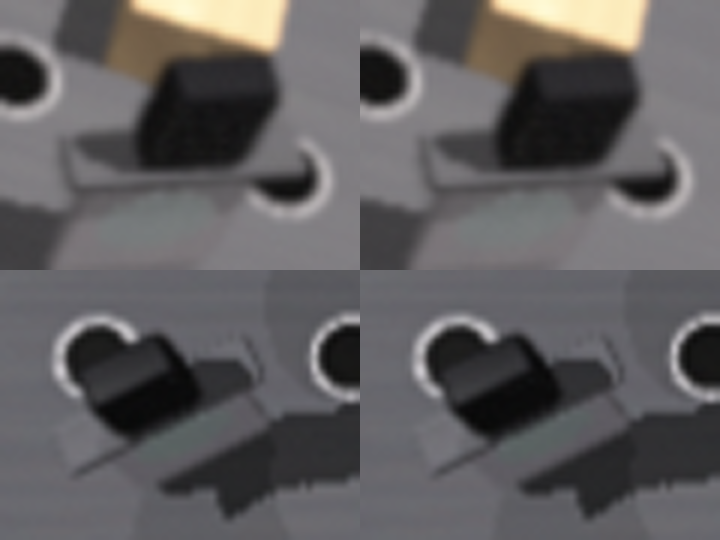

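View pics/w2.png

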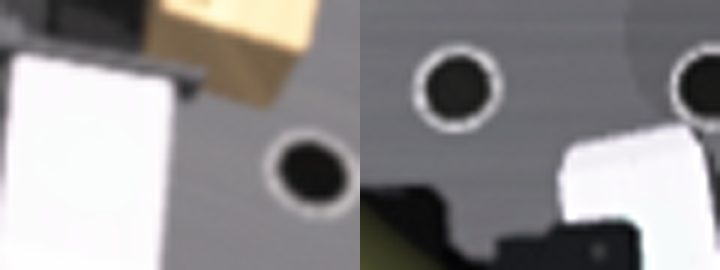

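Run:
```python
from cell import env
print(env.sign_off()); o=env.get_obs(); print(o['time_s'],o['tool_pos'].round(4),o['grip_width'])
```

```text
the job is handed in; nothing more can be done
None
the job is handed in; nothing more can be done
```

I put the middle-sized filter slide in the lamp head and let go of it. The welding lens is now held by its side edges in the beam. The job was handed in at about 23.4 s of the 61 s allowed. One look-alike fell over during the run (see the last point).

- **Slide:** it went in without resistance and touched bottom at about 10 N, at the height I expected for home. Both cameras afterwards showed its collar flat on the lamp head and its tab upright.
- **Lens:** the grip opening is 51 mm. The lens centre is within about 0.5 mm of my measured beam point, at 100 mm height and square to about 1°. The arm was still, with no contact force. The position rests on averaging the two cameras, which disagree by 2–4 mm. The lens, lamp head and sensor head all show the same 1 px shift in the scene view, so they agree with each other.
- **Did not go as expected:** the largest look-alike stood free on its blade edge in the first pictures. It was lying down by 2.7 s, next to the slide stand. By the tool positions, the gripper was about 0.1 m or more from it and at least 0.2 m up until then, and no force was felt. It seems to have toppled on its own, and I left it there. In the last picture I saw no other thing on the table moved.

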